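Fit the lids and stack the tiers of a freshly fired jar set

TASK

These jars have just come out of the glaze firing. Fit each lid to the jar it was made for, by glaze and size; the pale-green one is a stacking jar, so its middle section goes on the bottom section (the one with the spread foot) and its lid on top of that. Every piece must sit down flush in its mouth; drop nothing, and leave the jars standing where they are.

Things in the scene. Friction and masses are not known exactly. Their poses are not given: they have to be found in the camera images.
- large_blue_jar: Large dark-blue glazed stoneware jar, open and upright, loose (0.6 kg). 95 mm high, 104 mm across the belly; round mouth 80 mm inside, 92 mm outside at the rim. Origin: centre of its underside; z up. Round, so yaw means nothing.
- small_blue_jar: Small dark-blue glazed jar of the same shape, open and upright, loose (0.4 kg). 70 mm high, 84 mm across the belly; mouth 60 mm inside, 72 mm outside at the rim. Origin: centre of its underside; z up.
- brown_jar: Dark-brown glazed jar, open and upright, loose (0.45 kg). 80 mm high, 90 mm across the belly; mouth 68 mm inside, 80 mm outside at the rim. Origin: centre of its underside; z up.
- stack_base: Bottom section of the pale-green stacking jar: a straight open cup 60 mm across and 48 mm high, mouth 50 mm inside, told from the middle section by its spread bare-clay foot: a thin brim 80 mm across at the table. Loose (0.3 kg), stays where it stands. Origin: centre of its underside; z up.
- stack_middle: Middle section of the pale-green stacking jar (no spread foot): straight cup 60 mm across (grip across this) on a bare-clay spigot 41 mm wide, 6 mm deep; 54 mm high in all, mouth 50 mm inside, 0.15 kg. Starts upright. Stacked, the spigot (bevelled) is in the bottom section's mouth, 4.5 mm of play all round, origin 42 mm above the bottom section's origin. Origin: centre of spigot's underside; z up.
- large_blue_lid: Large dark-blue lid, 96 mm across, flange down, 0.16 kg. Flange 70 mm wide, 8 mm deep (bevelled 5 mm), cap 7 mm thick, strap handle 44 mm long along the lid's x axis, 12 mm thick (grip across y), 15 to 43 mm above the origin. Fits the large blue jar with 5 mm of play all round, origin then 87 mm above the jar's origin. Origin: centre of the flange's underside; z up.
- small_blue_lid: Small dark-blue lid, 76 mm across, lying flange down on the table, 0.09 kg. Flange 50 mm wide, 8 mm deep (bevelled 5 mm); cap 7 mm thick; round knob 22 mm wide, its head from 22 to 43 mm above the origin. Fits the small blue jar with 5 mm of play all round, its origin then 62 mm above the jar's origin. Origin: centre of the flange's underside; z up.
- brown_lid: Dark-brown lid, 84 mm across, lying flange down on the table, 0.12 kg. Flange 58 mm wide, 8 mm deep (bevelled 5 mm); cap 7 mm thick; round knob 22 mm wide, its head from 22 to 43 mm above the origin. Fits the brown jar with 5 mm of play all round, its origin then 72 mm above the jar's origin. Origin: centre of the flange's underside; z up.
- stack_lid: Pale-green lid of the stacking jar, 64 mm across, flange down, 0.07 kg. Flange 41 mm wide, 8 mm deep (bevelled); cap 7 mm thick; round knob 22 mm wide, head 22 to 43 mm above the origin. Fits either section (4.5 mm of play) but belongs on the middle one, origin then 46 mm above the middle's origin (88 mm above the bottom's). Origin: centre of the flange's underside; z up.

How it is judged:
By the outcome, as a careful person would: the job done as asked, in the order asked, and still so for the second after the job is handed in, with the robot touching nothing.
It also fails if it takes over 118 s, if anything falls off the work surface, if the arm or the gripper's body presses on something with over 40 N, if the wrist force passes 120 N, or if a joint passes its speed limit or range.

ROBOT

A 6-joint arm with a two-finger parallel gripper is mounted at the origin on a cart in front of the work surface, level with it; the furniture and walls round the work are solid. World frame = base frame: x ahead of the robot, y to its left, z up, the work surface at z = 0. Lengths are in m, angles in rad, forces in N, time in s.
With the tool pointing down it reaches from about 0.375 to 0.9 m from the base axis. Payload 3.1 kg.
Tool frame: the origin (TCP) lies at the very end of the fingers, on their centre line; the grasp point (between the pads) lies 19 mm behind it; z points along the fingers, y is the direction in which the jaws open and shut (so a half turn about z gives the same grasp; the last joint's range is limited). The gripper opens to 87 mm and grips with 3 to 60 N. Pads are 19 mm wide; open, the fingers measure 117 mm over their backs; the gripper's body (75 mm by 190 mm) begins 51 mm behind the grasp point.
Start: joints at [-1.462, 0.527, 1.433, -0, 1.181, -0.178], TCP at [0.177, -0.599, 0.223] pointing down, gripper open.
Joint ranges: [-3.08, 3.08], [-0.75, 2.2], [0.22, 2.44], [-1.43, 4.57], [0, 2.65], [-2.85, 2.85]. Speed limits (rad/s): [2.79, 2.79, 3.14, 3.14, 3.14, 3.14].

INTERFACE

Orientations are given as a unit quaternion [x, y, z, w].
In Python, from rig import robot, optics gives the robot as it stands.
- The arm moves only by the shell command python3 -m inch 'ROWS' [FORCE]. ROWS is JSON, a list of rows, each an object of numbers: "ax", "ay", "az": the turn, a rotation vector about the tool's x, y, z in rad; "dx", "dy", "dz": the shift along the tool's x, y, z in mm; "gripper": the opening in per cent of the stroke, from 0 (shut) to 100 (fully open). In form: [{"ax": .., "ay": .., "az": .., "dx": .., "dy": .., "dz": .., "gripper": ..}, ...]. A call has 1 to 8 rows; each row shifts and turns the commanded pose from where the row before left it, along the tool's axes as they then stand; what a row does not reach is not made up. A row lasts 1/10 s, in which the tool goes at most 50 mm and 8.59 degrees, less where a joint would pass 70% of its speed; a pose out of reach is approached as far as the arm can. A call with a gripper value outside its range is refused whole. The fingers move at their own pace and stop on an object; FORCE is the grip in N (left out, the last holds). Time passes only in rows, so rows that do not move let the fingers close. It gives the time, the measured TCP pose, the force and the opening at its end, in the units of the state.
- robot.get_obs(): the state, without advancing time (a new reading comes with each control period).
- optics.camera(name): name is "scene" or "top" or "wrist"; returns a dict with "img" (384x512x3 uint8, red, green, blue), "depth" (384x512 float32, m along the optical axis (not along the pixel's ray), 0 where there is no reading), "camera_matrix" (3x3 intrinsics, pixels), "position" and "attitude" of the camera in the world. Camera axes: x right, y up, looking along -z (the intrinsics and any distortion apply to the point x, -y, -z); pixel columns grow to the right and rows downward; lengths in m; the calibration is good to about 2 mm. The wrist camera is an equidistant fisheye: a pixel r from the principal point sees the ray r / f radians off the axis. A picture is of the moment at which its call begins.
- robot.hand_in(): hands the job in, once; it reports no verdict.
The state is a dict: "time": time; "q": joint angles; "joint_velocities": joint speeds; "joint_torque": joint torques, N m; "position": TCP position; "tool_rot": TCP orientation; "ft_force": force on the tool from outside, world axes, zero at the start; "moment": the same for the moment, N m; "grip_width": finger opening in m.
Only numpy, scipy, OpenCV 4.12 (cv2) and the standard library are available. Lean on these libraries where they do the work, as an engineer would, in place of code of your own. Each camera call takes 0.05 s, during which the arm holds its last target.

## Working session

There is one attempt and no reset: what is moved stays moved. The work goes in short steps, Python scripts to look and compute and a shell command to move; the robot and the scene stay as the last step left them, time stands still between calls to the robot, and variables do not carry over. Pictures are saved under pics/ and viewed, and the job is handed in when it is done.

```bash
ls; mkdir -p pics; python3 - <<'E'
from rig import robot, optics
import cv2,numpy as np
o=robot.get_obs()
for k,v in o.items(): print(k,np.round(v,4))
for n in ["scene","top","wrist"]:
    c=optics.camera(n); cv2.imwrite(f"pics/{n}0.png",c["img"][:,:,::-1]); print(n,c["camera_matrix"].tolist(),c["position"],c["attitude"])
    np.savez(f"pics/{n}0.npz",**{k:v for k,v in c.items()})
    print([k for k in c])
E
```

```text
pics
time 0.0
q [-1.4615  0.5285  1.4339 -0.      1.1814 -0.1785]
joint_velocities [-0.0002  0.0015 -0.0004  0.0014 -0.0006  0.0009]
joint_torque [-3.00000e-04 -4.40042e+01 -1.76590e+01  6.33000e-02  5.81000e-02
 -2.00000e-04]
position [ 0.1773 -0.5986  0.2216]
tool_rot [ 0.9897  0.1434  0.     -0.0011]
ft_force [ 0.2853 -0.2927  0.7492]
moment [-0.0017 -0.0097 -0.0273]
grip_width 0.0869
scene [[460.76657198527505, 0.0, 248.10077447149465], [0.0, 460.76657198527505, 191.16059377319803], [0.0, 0.0, 1.0]] [1.45662112 0.22671593 0.85264589] [0.27685847 0.32570941 0.70057796 0.57136092]
['img', 'depth', 'camera_matrix', 'position', 'attitude']
top [[390.09194543366556, 0.0, 254.13746502093625], [0.0, 390.09194543366556, 195.5007133240288], [0.0, 0.0, 1.0]] [0.30779244 0.0686292  1.01222887] [-0.0669381   0.07270345  0.70376792 -0.70352272]
['img', 'depth', 'camera_matrix', 'position', 'attitude']
wrist [[297.3186396354542, 0.0, 259.446226553613], [0.0, 297.3186396354542, 191.83846342061238], [0.0, 0.0, 1.0]] [ 0.24812346 -0.57784393  0.38415739] [-0.10867295  0.08273324 -0.59261321  0.79382302]
['img', 'depth', 'camera_matrix', 'position', 'attitude']
```

View pics/top0.png

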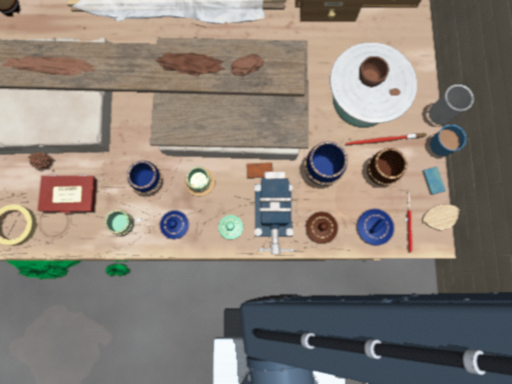

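View pics/scene0.png

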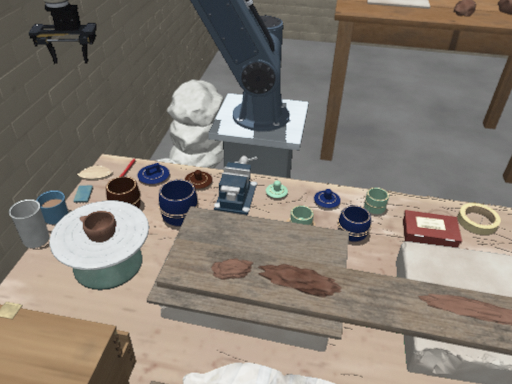

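View pics/wrist0.png

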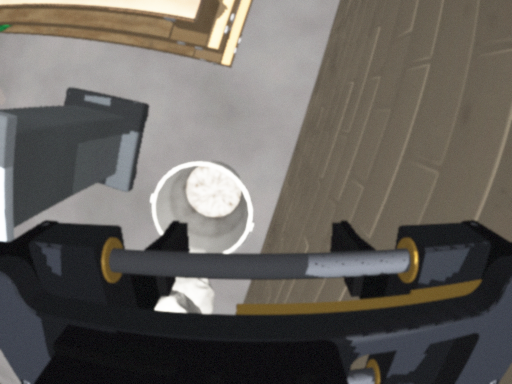

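```bash
cat > h.py <<'E'
import numpy as np, cv2
from scipy.spatial.transform import Rotation as R
def cloud(c):
    d=c["depth"]; K=c["camera_matrix"]; v,u=np.mgrid[:d.shape[0],:d.shape[1]]
    x=(u-K[0,2])/K[0,0]; y=(v-K[1,2])/K[1,1]
    p=np.stack([x*d,-y*d,-d],-1)
    return p@R.from_quat(c["attitude"]).as_matrix().T+c["position"]
def proj(c,P):
    q=(np.atleast_2d(P)-c["position"])@R.from_quat(c["attitude"]).as_matrix()
    K=c["camera_matrix"]; return np.stack([K[0,0]*q[:,0]/-q[:,2]+K[0,2],-K[1,1]*q[:,1]/-q[:,2]+K[1,2]],-1)
E
python3 - <<'E'
from h import *
c=dict(np.load("pics/top0.npz")); W=cloud(c)
for n,(u,v) in dict(sb=(144,178),base=(198,180),lb=(326,163),br=(386,167),mid=(119,222),sl=(174,225),gl=(231,227),brl=(321,227),ll=(376,227),plank=(230,120),plank2=(230,65),slab=(55,118),box=(67,194),gadget=(274,200),gad2=(275,240),cup=(447,140),mug=(458,97),wheel=(373,70),table=(250,245),brick=(260,170),shelf=(190,8), board3=(230,152),tape=(14,225), brush=(385,139)).items():
    print(n,np.round(W[v,u],3))
# zoomed views
im=c["img"][:,:,::-1]
cv2.imwrite("pics/topz.png",cv2.resize(im[130:265,90:450],(792,297),interpolation=cv2.INTER_CUBIC))
h=W[:,:,2]; print(h.min(),h.max())
hm=np.clip(h/0.25*255,0,255).astype(np.uint8); hm[c["depth"]==0]=0
cv2.imwrite("pics/hm.png",cv2.applyColorMap(hm,cv2.COLORMAP_JET))
E
```

```text
sb [0.556 0.351 0.008]
base [0.551 0.209 0.007]
lb [ 0.598 -0.132  0.008]
br [ 0.588 -0.294  0.004]
mid [0.438 0.408 0.013]
sl [0.427 0.26  0.043]
gl [0.422 0.118 0.044]
brl [ 0.422 -0.107  0.042]
ll [ 0.422 -0.243  0.045]
plank [0.691 0.122 0.076]
plank2 [0.829 0.122 0.103]
slab [0.308 0.069 1.012]
box [0.507 0.537 0.036]
gadget [0.481 0.013 0.092]
gad2 [0.388 0.01  0.064]
cup [ 0.653 -0.449  0.035]
mug [ 0.763 -0.476  0.061]
wheel [ 0.81  -0.238  0.114]
table [ 0.38   0.071 -0.   ]
brick [0.579 0.045 0.007]
shelf [1.02  0.235 0.066]
board3 [0.611 0.122 0.06 ]
tape [0.432 0.683 0.001]
brush [ 0.663 -0.292  0.016]
-0.73389048629057 1.0122288657193272
```

View pics/topz.png

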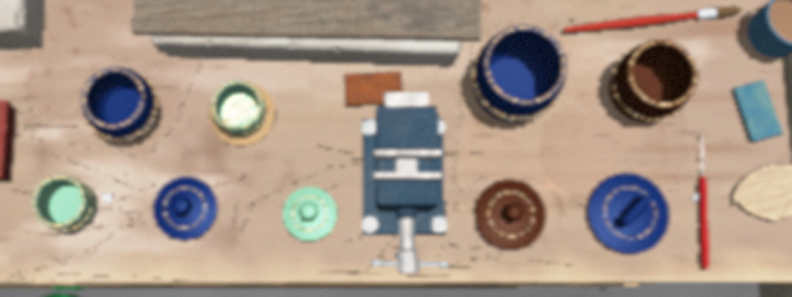

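View pics/hm.png

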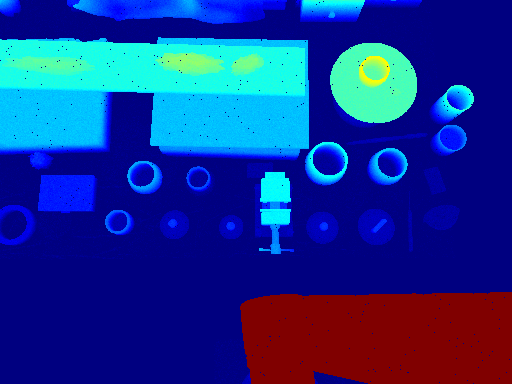

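```bash
cat > fit.py <<'E'
from h import *
from scipy.optimize import least_squares
def sel(W,ctr,rad,zlo,zhi):
    m=(np.hypot(W[...,0]-ctr[0],W[...,1]-ctr[1])<rad)&(W[...,2]>zlo)&(W[...,2]<zhi)
    return W[m]
def ring(W,ctr,z,ri,ro,tol=0.006,rad=0.07):
    P=sel(W,ctr,rad,z-tol,z+tol)
    # annulus: penalise out of [ri,ro]
    f=lambda p:(lambda r:np.maximum(ri-r,0)+np.maximum(r-ro,0))(np.hypot(P[:,0]-p[0],P[:,1]-p[1]))
    g=lambda p:np.hypot(P[:,0]-p[0],P[:,1]-p[1])-(ri+ro)/2
    s=least_squares(g,P[:,:2].mean(0),loss="soft_l1",f_scale=0.003)
    return s.x,len(P),P[:,2].mean(),np.abs(s.fun).mean()
def disk(W,ctr,zlo,zhi,r,rad=0.07):
    P=sel(W,ctr,rad,zlo,zhi)
    hull=cv2.convexHull(P[:,:2].astype(np.float32))
    (x,y),rr=cv2.minEnclosingCircle(hull)
    return P[:,:2].mean(0),(x,y,rr),len(P),P[:,2].mean()
E
cat > loc.py <<'E'
from fit import *
import sys
c=dict(np.load(sys.argv[1])); W=cloud(c)
for n,ctr,z,ri,ro in [("small_jar",(.556,.351),.07,.03,.036),("base",(.551,.209),.048,.025,.03),("large_jar",(.598,-.132),.095,.04,.046),("brown_jar",(.588,-.294),.08,.034,.04),("mid",(.438,.408),.054,.025,.03)]:
    s,k,zm,e=ring(W,ctr,z,ri,ro); print(n,np.round(s,4),k,round(zm,4),round(e,4))
for n,ctr,r in [("small_lid",(.427,.26),.038),("stack_lid",(.422,.118),.032),("brown_lid",(.422,-.107),.042),("large_lid",(.422,-.243),.048)]:
    m,cc,k,zm=disk(W,ctr,.010,.021,r,rad=r+.012); print(n,np.round(m,4),np.round(cc,4),k,round(zm,4))
    m,cc,k,zm=disk(W,ctr,.030,.05,.011,rad=.04); print("  knob",np.round(m,4),np.round(cc,4),k,round(zm,4))
P=sel(W,(.422,-.243),.04,.03,.05)[:,:2]; w,v=np.linalg.eigh(np.cov(P.T)); print(np.degrees(np.arctan2(v[1,1],v[0,1])))
E
python3 loc.py pics/top0.npz; python3 loc.py pics/scene0.npz
```

```text
small_jar [0.5498 0.3396] 241 0.0702 0.0018
base [0.5494 0.2039] 186 0.0483 0.0086
large_jar [ 0.582  -0.1207] 313 0.0951 0.0017
brown_jar [ 0.5768 -0.2787] 273 0.0797 0.0016
mid [0.4352 0.3985] 180 0.0544 0.0013
small_lid [0.4322 0.2655] [0.4328 0.266  0.0377] 585 0.0142
  knob [0.4325 0.2653] [0.4329 0.266  0.0107] 61 0.0416
stack_lid [0.4256 0.1199] [0.4266 0.1209 0.0318] 393 0.014
  knob [0.4257 0.1206] [0.4263 0.121  0.0106] 59 0.0412
brown_lid [ 0.425  -0.1139] [ 0.4253 -0.1148  0.0421] 723 0.014
  knob [ 0.4247 -0.1126] [ 0.4252 -0.1136  0.0107] 61 0.0412
large_lid [ 0.4265 -0.2523] [ 0.4272 -0.2535  0.0479] 939 0.0139
  knob [ 0.4262 -0.2513] [ 0.4263 -0.2536  0.0215] 88 0.0419
132.8818902846094
small_jar [0.5525 0.34  ] 192 0.0681 0.0018
base [0.5492 0.2042] 129 0.046 0.0016
large_jar [ 0.5841 -0.1208] 239 0.0931 0.0017
brown_jar [ 0.5787 -0.2787] 193 0.0781 0.0017
mid [0.4365 0.3991] 121 0.0519 0.0018
small_lid [0.4391 0.266 ] [0.4336 0.2672 0.0381] 261 0.0126
  knob [0.437  0.2662] [0.4355 0.2676 0.012 ] 46 0.0376
stack_lid [0.4317 0.1216] [0.4276 0.1209 0.0307] 169 0.0129
  knob [0.4311 0.1212] [0.4297 0.1199 0.0109] 39 0.039
brown_lid [ 0.4298 -0.1092] [ 0.4269 -0.1138  0.043 ] 262 0.0131
  knob [ 0.4295 -0.1127] [ 0.4278 -0.1123  0.0117] 39 0.0382
large_lid [ 0.4348 -0.2489] [ 0.4294 -0.2534  0.0493] 345 0.0131
  knob [ 0.4294 -0.2525] [ 0.4285 -0.2525  0.0216] 69 0.0381
133.04632590378137
```

```bash
cat > plan.py <<'E'
import sys,numpy as np
from rig import robot
from scipy.spatial.transform import Rotation as R
def main(x,y,z,psi=None):
    o=robot.get_obs(); p=np.array(o["position"]); M=R.from_quat(o["tool_rot"]).as_matrix()
    s=np.arctan2(M[1,0],M[0,0]); d=np.array([x,y,z])-p
    print("t",round(o["time"],2),"p",np.round(p,4),"psi",round(s,3),"zax",np.round(M[:,2],3),"w",round(o["grip_width"],4),"F",np.round(o["ft_force"],1))
    t=(M.T@d)*1000; print("tool mm",np.round(t,1),"rows at 45:",round(np.abs(np.linalg.norm(t))/45,1))
    if psi is not None:
        print("az",round(-((psi-s+np.pi)%(2*np.pi)-np.pi),3))
        c,sn=np.cos(psi),np.sin(psi); print("after turn mm",np.round([1000*(c*d[0]+sn*d[1]),1000*(sn*d[0]-c*d[1]),-1000*d[2]],1))
main(*map(float,sys.argv[1:]))
E
python3 plan.py .4275 -.2532 .1 2.32
python3 -m inch '[{"az":-0.145},{"az":-0.145},{"az":-0.145},{"az":-0.145},{"az":-0.145},{"az":-0.145},{"az":-0.145},{"az":-0.145}]'
python3 -m inch '[{"az":-0.145},{"az":-0.145},{"az":-0.145},{"az":-0.145},{"az":-0.145},{"az":-0.145},{"gripper":100}]'
python3 plan.py .4275 -.2532 .1 2.32
```

```text
t 0.15 p [ 0.1774 -0.5987  0.2218] psi 0.288 zax [-0.     0.002 -1.   ] w 0.087 F [-0.6 -0.8 -0.6]
tool mm [ 337.9 -260.1  122.3] rows at 45: 9.9
az -2.032
after turn mm [ 82.6 418.5 121.8]
t 0.15 p [ 0.1774 -0.5987  0.2218] psi 0.288 zax [-0.     0.002 -1.   ] w 0.087 F [-0.6 -0.8 -0.6]
tool mm [ 337.9 -260.1  122.3] rows at 45: 9.9
az -2.032
after turn mm [ 82.6 418.5 121.8]invalid input
invalid input
```

```bash

python3 -m inch '[{"ax":0,"ay":0,"az":-0.145,"dx":0,"dy":0,"dz":0,"gripper":100},{"ax":0,"ay":0,"az":-0.145,"dx":0,"dy":0,"dz":0,"gripper":100},{"ax":0,"ay":0,"az":-0.145,"dx":0,"dy":0,"dz":0,"gripper":100},{"ax":0,"ay":0,"az":-0.145,"dx":0,"dy":0,"dz":0,"gripper":100},{"ax":0,"ay":0,"az":-0.145,"dx":0,"dy":0,"dz":0,"gripper":100},{"ax":0,"ay":0,"az":-0.145,"dx":0,"dy":0,"dz":0,"gripper":100},{"ax":0,"ay":0,"az":-0.145,"dx":0,"dy":0,"dz":0,"gripper":100}]'
python3 plan.py .4275 -.2532 .1 2.32
```

```text
time: 0.85
position: [0.1774, -0.5989, 0.2221]
tool_rot: [0.793, 0.609, 0.0, -0.0]
ft_force: [-0.4, -1.1, 0.2]
grip_width: 0.0872
t 0.85 p [ 0.1774 -0.5989  0.2221] psi 1.309 zax [-0.     0.001 -1.   ] w 0.0872 F [-0.4 -1.1  0.2]
tool mm [398.6 152.  122.4] rows at 45: 9.9
az -1.011
after turn mm [ 82.8 418.6 122.1]
```

```bash

python3 -m inch '[{"ax":0,"ay":0,"az":-0.144,"dx":0,"dy":0,"dz":0,"gripper":60},{"ax":0,"ay":0,"az":-0.144,"dx":0,"dy":0,"dz":0,"gripper":60},{"ax":0,"ay":0,"az":-0.144,"dx":0,"dy":0,"dz":0,"gripper":60},{"ax":0,"ay":0,"az":-0.144,"dx":0,"dy":0,"dz":0,"gripper":60},{"ax":0,"ay":0,"az":-0.144,"dx":0,"dy":0,"dz":0,"gripper":60},{"ax":0,"ay":0,"az":-0.144,"dx":0,"dy":0,"dz":0,"gripper":60},{"ax":0,"ay":0,"az":-0.144,"dx":0,"dy":0,"dz":0,"gripper":60}]'
python3 -m inch '[{"ax":0,"ay":0,"az":0,"dx":8,"dy":40,"dz":5,"gripper":60},{"ax":0,"ay":0,"az":0,"dx":8,"dy":40,"dz":5,"gripper":60},{"ax":0,"ay":0,"az":0,"dx":8,"dy":40,"dz":5,"gripper":60},{"ax":0,"ay":0,"az":0,"dx":8,"dy":40,"dz":5,"gripper":60},{"ax":0,"ay":0,"az":0,"dx":8,"dy":40,"dz":10,"gripper":60},{"ax":0,"ay":0,"az":0,"dx":8,"dy":40,"dz":10,"gripper":60},{"ax":0,"ay":0,"az":0,"dx":8,"dy":40,"dz":10,"gripper":60}]'
python3 plan.py .4275 -.2532 .1 2.32
```

```text
time: 1.55
position: [0.1774, -0.5989, 0.2221]
tool_rot: [0.401, 0.916, 0.0, -0.0]
ft_force: [-0.9, -0.0, -0.4]
grip_width: 0.0534
time: 2.25
position: [0.3471, -0.3677, 0.1722]
tool_rot: [0.404, 0.915, 0.0, 0.0]
ft_force: [1.0, -0.0, -0.2]
grip_width: 0.0526
t 2.25 p [ 0.3471 -0.3677  0.1722] psi 2.31 zax [ 0.  0. -1.] w 0.0526 F [ 1.  -0.  -0.2]
tool mm [ 30.4 136.5  72.2] rows at 45: 3.5
az -0.01
after turn mm [ 29.1 136.8  72.2]
```

```bash

python3 -m inch '[{"ax":0,"ay":0,"az":-0.01,"dx":8,"dy":38,"dz":20,"gripper":60},{"ax":0,"ay":0,"az":0,"dx":8,"dy":38,"dz":20,"gripper":60},{"ax":0,"ay":0,"az":0,"dx":8,"dy":38,"dz":20,"gripper":60},{"ax":0,"ay":0,"az":0,"dx":5,"dy":22,"dz":12,"gripper":60},{"ax":0,"ay":0,"az":0,"dx":0,"dy":0,"dz":0,"gripper":60}]'
python3 plan.py .4275 -.2532 .02 2.32
python3 - <<'E'
from rig import robot, optics
import cv2
for n in ["wrist","scene"]:
    c=optics.camera(n); cv2.imwrite(f"pics/{n}1.png",c["img"][:,:,::-1])
E
```

```text
time: 2.75
position: [0.4264, -0.2518, 0.0988]
tool_rot: [0.397, 0.918, 0.001, -0.002]
ft_force: [-0.8, -0.6, -0.0]
grip_width: 0.0524
t 2.75 p [ 0.4264 -0.2518  0.0988] psi 2.325 zax [-0.003  0.004 -1.   ] w 0.0524 F [-0.8 -0.6 -0. ]
tool mm [-2.2 -0.1 78.8] rows at 45: 1.8
az 0.005
after turn mm [-1.8 -0.1 78.8]
```

View pics/wrist1.png

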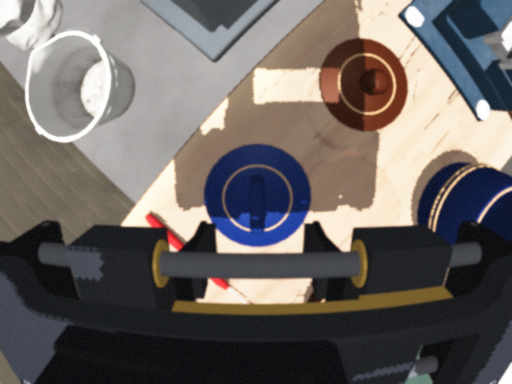

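The wrist view shows the large lid at about (257,195), its handle upright in the picture and midway between the fingers at (205,245) and (318,245). The alignment is good, so I'll go down and grip.

```bash

python3 -m inch '[{"ax":0,"ay":0,"az":0,"dx":-2,"dy":0,"dz":25,"gripper":60},{"ax":0,"ay":0,"az":0,"dx":0,"dy":0,"dz":25,"gripper":60},{"ax":0,"ay":0,"az":0,"dx":0,"dy":0,"dz":20,"gripper":60},{"ax":0,"ay":0,"az":0,"dx":0,"dy":0,"dz":9,"gripper":60},{"ax":0,"ay":0,"az":0,"dx":0,"dy":0,"dz":0,"gripper":60}]'
python3 -m inch '[{"ax":0,"ay":0,"az":0,"dx":0,"dy":0,"dz":0,"gripper":0},{"ax":0,"ay":0,"az":0,"dx":0,"dy":0,"dz":0,"gripper":0},{"ax":0,"ay":0,"az":0,"dx":0,"dy":0,"dz":0,"gripper":0},{"ax":0,"ay":0,"az":0,"dx":0,"dy":0,"dz":0,"gripper":0},{"ax":0,"ay":0,"az":0,"dx":0,"dy":0,"dz":0,"gripper":0},{"ax":0,"ay":0,"az":0,"dx":0,"dy":0,"dz":0,"gripper":0}]' 30
python3 -m inch '[{"ax":0,"ay":0,"az":0,"dx":0,"dy":0,"dz":-5,"gripper":0},{"ax":0,"ay":0,"az":0,"dx":0,"dy":0,"dz":-10,"gripper":0},{"ax":0,"ay":0,"az":0,"dx":0,"dy":0,"dz":-15,"gripper":0},{"ax":0,"ay":0,"az":0,"dx":0,"dy":0,"dz":-25,"gripper":0},{"ax":0,"ay":0,"az":0,"dx":0,"dy":0,"dz":-25,"gripper":0},{"ax":0,"ay":0,"az":0,"dx":0,"dy":0,"dz":-25,"gripper":0},{"ax":0,"ay":0,"az":0,"dx":0,"dy":0,"dz":-15,"gripper":0}]'
python3 plan.py .583 -.1207 .14 2.32
```

```text
time: 3.35
position: [0.4273, -0.2578, 0.0211]
tool_rot: [0.4, 0.917, 0.0, -0.0]
ft_force: [-0.8, 0.3, 0.3]
grip_width: 0.0521
time: 3.95
position: [0.428, -0.2569, 0.0217]
tool_rot: [0.399, 0.917, -0.0, 0.0]
ft_force: [0.9, 1.5, 0.2]
grip_width: 0.0123
time: 4.65
position: [0.4283, -0.2572, 0.144]
tool_rot: [0.399, 0.917, -0.0, 0.001]
ft_force: [0.2, 0.1, -0.9]
grip_width: 0.0118
t 4.65 p [ 0.4283 -0.2572  0.144 ] psi 2.321 zax [ 0.002 -0.002 -1.   ] w 0.0118 F [ 0.2  0.1 -0.9]
tool mm [ -5.6 206.3   4.1] rows at 45: 4.6
az 0.001
after turn mm [ -5.4 206.3   4. ]
```

```bash

python3 -m inch '[{"ax":0,"ay":0,"az":0,"dx":-1,"dy":20,"dz":-4,"gripper":0},{"ax":0,"ay":0,"az":0,"dx":-1,"dy":35,"dz":-4,"gripper":0},{"ax":0,"ay":0,"az":0,"dx":-1,"dy":40,"dz":0,"gripper":0},{"ax":0,"ay":0,"az":0,"dx":-1,"dy":40,"dz":0,"gripper":0},{"ax":0,"ay":0,"az":0,"dx":-1,"dy":36,"dz":0,"gripper":0},{"ax":0,"ay":0,"az":0,"dx":-1,"dy":25,"dz":0,"gripper":0},{"ax":0,"ay":0,"az":0,"dx":-2,"dy":10,"dz":0,"gripper":0},{"ax":0,"ay":0,"az":0,"dx":0,"dy":0,"dz":0,"gripper":0}]'
python3 -m inch '[{"ax":0,"ay":0,"az":0,"dx":0,"dy":0,"dz":0,"gripper":0},{"ax":0,"ay":0,"az":0,"dx":0,"dy":0,"dz":0,"gripper":0}]'
python3 plan.py .5854 -.1233 .1085 2.32
cat > look.py <<'E'
import sys
from rig import optics
import cv2,numpy as np
for n in sys.argv[2:]:
    c=optics.camera(n); np.savez(f"pics/{n}{sys.argv[1]}.npz",**c); cv2.imwrite(f"pics/{n}{sys.argv[1]}.png",c["img"][:,:,::-1])
E
python3 look.py 2 wrist top scene
```

```text
time: 5.45
position: [0.5846, -0.1217, 0.1499]
tool_rot: [0.398, 0.917, -0.0, 0.0]
ft_force: [-0.8, -0.8, -0.3]
grip_width: 0.0116
time: 5.65
position: [0.5827, -0.1232, 0.1495]
tool_rot: [0.4, 0.917, -0.0, -0.001]
ft_force: [-0.3, -0.8, -1.3]
grip_width: 0.0114
t 5.65 p [ 0.5827 -0.1232  0.1495] psi 2.319 zax [-0.001  0.    -1.   ] w 0.0114 F [-0.3 -0.8 -1.3]
tool mm [-1.9  2.  41. ] rows at 45: 0.9
az -0.001
after turn mm [-1.9  1.9 41. ]
```

View pics/wrist2.png

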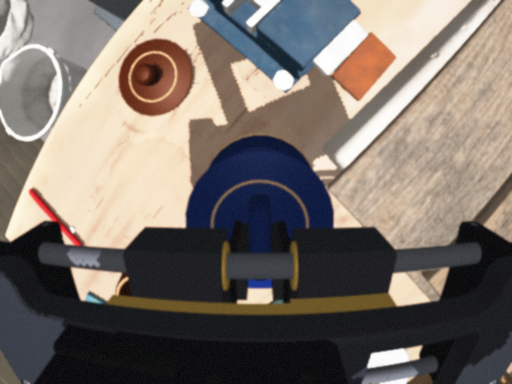

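View pics/scene2.png

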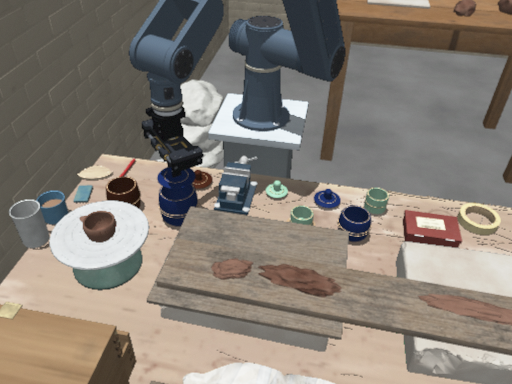

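```bash
cat > held.py <<'E'
from fit import *
import sys
def fitarc(P,r,x0):
    g=lambda p:np.hypot(P[:,0]-p[0],P[:,1]-p[1])-r
    s=least_squares(g,x0,loss="soft_l1",f_scale=0.0015); return np.round(s.x,4),len(P),round(float(np.abs(s.fun).mean()),4)
# held.py npz x y zlow zhigh r
c=dict(np.load(sys.argv[1])); x,y,zl,zh,r=map(float,sys.argv[2:7]); W=cloud(c)
P=sel(W,(x,y),r+.012,zl,zh); 
print("z hist",np.histogram(P[:,2],8))
rr=np.hypot(P[:,0]-x,P[:,1]-y); 
# outer-facing edge: per-azimuth max radius
a=np.round(np.degrees(np.arctan2(P[:,1]-y,P[:,0]-x))/6); E=np.array([P[a==k][np.argmax(rr[a==k])] for k in np.unique(a)])
E=E[np.hypot(E[:,0]-x,E[:,1]-y)>r-.008]
print("edge",fitarc(E,r,(x,y)), "az",np.unique(np.round(np.degrees(np.arctan2(E[:,1]-y,E[:,0]-x)),-1)))
E
for n in scene top; do python3 held.py pics/${n}2.npz .583 -.121 .132 .148 .048; done
python3 held.py pics/scene2.npz .583 -.121 .085 .097 .046;
```

```text
z hist (array([  5,  51, 123, 177, 115,  39,   8,   3]), array([0.13398042, 0.13568434, 0.13738826, 0.13909217, 0.14079609,
       0.14250001, 0.14420393, 0.14590784, 0.14761176]))
edge (array([ 0.5818, -0.1198]), 47, 0.0016) az [-130. -120. -110. -100.  -90.  -80.  -70.  -60.  -50.  -40.  -30.  -20.
  -10.   -0.   10.   20.   30.   40.   50.   60.   70.   80.   90.  100.
  110.  120.  130.  140.  150.]
z hist (array([0, 0, 0, 0, 0, 0, 0, 0]), array([0.   , 0.125, 0.25 , 0.375, 0.5  , 0.625, 0.75 , 0.875, 1.   ]))
z hist (array([26, 24, 18, 20, 36, 37, 34, 27]), array([0.08508905, 0.08650111, 0.08791317, 0.08932523, 0.09073728,
       0.09214934, 0.0935614 , 0.09497346, 0.09638551]))
edge (array([ 0.585 , -0.1203]), 44, 0.001) az [-110. -100.  -90.  -80.  -70.  -60.  -50.  -40.  -30.  -20.  -10.   -0.
   10.   20.   30.   40.   50.   60.   70.   80.   90.  100.  110.  120.
  130.  140.  150.]Traceback (most recent call last):
  File "held.py", line 13, in <module>
    E=E[np.hypot(E[:,0]-x,E[:,1]-y)>r-.008]
                 ~^^^^^
IndexError: too many indices for array: array is 1-dimensional, but 2 were indexed
```

```bash

python3 -m inch '[{"ax":0,"ay":0,"az":0,"dx":-2.4,"dy":1.9,"dz":0,"gripper":0},{"ax":0,"ay":0,"az":0,"dx":0,"dy":0,"dz":10,"gripper":0},{"ax":0,"ay":0,"az":0,"dx":0,"dy":0,"dz":10,"gripper":0},{"ax":0,"ay":0,"az":0,"dx":0,"dy":0,"dz":8,"gripper":0},{"ax":0,"ay":0,"az":0,"dx":0,"dy":0,"dz":4,"gripper":0},{"ax":0,"ay":0,"az":0,"dx":0,"dy":0,"dz":4,"gripper":0},{"ax":0,"ay":0,"az":0,"dx":0,"dy":0,"dz":2,"gripper":0},{"ax":0,"ay":0,"az":0,"dx":0,"dy":0,"dz":1,"gripper":0}]'
python3 plan.py .5854 -.1233 .1085 2.32
```

```text
time: 6.6
position: [0.5871, -0.1227, 0.1104]
tool_rot: [0.399, 0.917, -0.0, -0.0]
ft_force: [0.4, -0.1, -1.6]
grip_width: 0.0116
t 6.6 p [ 0.5871 -0.1227  0.1104] psi 2.321 zax [-0.  0. -1.] w 0.0116 F [ 0.4 -0.1 -1.6]
tool mm [ 0.7 -1.6  1.9] rows at 45: 0.1
az 0.001
after turn mm [ 0.7 -1.6  1.9]
```

```bash

python3 -m inch '[{"ax":0,"ay":0,"az":0,"dx":0,"dy":0,"dz":1,"gripper":0},{"ax":0,"ay":0,"az":0,"dx":0,"dy":0,"dz":1,"gripper":0},{"ax":0,"ay":0,"az":0,"dx":0,"dy":0,"dz":0,"gripper":0}]'
python3 look.py 3 scene; python3 held.py pics/scene3.npz .585 -.121 .09 .110 .048
```

```text
time: 6.9
position: [0.5873, -0.1228, 0.1088]
tool_rot: [0.399, 0.917, 0.0, 0.0]
ft_force: [0.3, -0.6, -1.3]
grip_width: 0.0119
z hist (array([  8,  21, 114, 220, 129,  22,   8,  10]), array([0.09025911, 0.09272616, 0.09519321, 0.09766027, 0.10012732,
       0.10259438, 0.10506143, 0.10752849, 0.10999554]))
edge (array([ 0.5864, -0.1194]), 47, 0.0014) az [-130. -120. -110. -100.  -90.  -80.  -70.  -60.  -50.  -40.  -30.  -20.
  -10.   -0.   10.   20.   30.   40.   50.   60.   70.   80.   90.  100.
  110.  120.  130.  140.]
```

```bash

python3 -m inch '[{"ax":0,"ay":0,"az":0,"dx":0,"dy":0,"dz":0.7,"gripper":0},{"ax":0,"ay":0,"az":0,"dx":0,"dy":0,"dz":0,"gripper":0}]'
python3 -m inch '[{"ax":0,"ay":0,"az":0,"dx":0,"dy":0,"dz":0.7,"gripper":0},{"ax":0,"ay":0,"az":0,"dx":0,"dy":0,"dz":0,"gripper":0}]'
```

```text
time: 7.15
position: [0.5872, -0.1229, 0.1087]
tool_rot: [0.399, 0.917, -0.0, 0.0]
ft_force: [-1.2, 0.4, 4.3]
grip_width: 0.0117
time: 7.35
position: [0.5873, -0.1229, 0.1086]
tool_rot: [0.399, 0.917, -0.0, 0.001]
ft_force: [-1.9, 1.1, 8.5]
grip_width: 0.012
```

Contact comes at exactly the seated height. Now I'll release and rise.

```bash

python3 -m inch '[{"ax":0,"ay":0,"az":0,"dx":0,"dy":0,"dz":-1,"gripper":0},{"ax":0,"ay":0,"az":0,"dx":0,"dy":0,"dz":0,"gripper":50},{"ax":0,"ay":0,"az":0,"dx":0,"dy":0,"dz":0,"gripper":50},{"ax":0,"ay":0,"az":0,"dx":0,"dy":0,"dz":0,"gripper":50},{"ax":0,"ay":0,"az":0,"dx":0,"dy":0,"dz":-20,"gripper":50},{"ax":0,"ay":0,"az":0,"dx":0,"dy":0,"dz":-30,"gripper":50},{"ax":0,"ay":0,"az":0,"dx":0,"dy":0,"dz":-10,"gripper":50}]'
python3 -m inch '[{"ax":0,"ay":0,"az":0.15,"dx":0,"dy":0,"dz":0,"gripper":50},{"ax":0,"ay":0,"az":0.15,"dx":0,"dy":0,"dz":0,"gripper":50},{"ax":0,"ay":0,"az":0.15,"dx":0,"dy":0,"dz":0,"gripper":50},{"ax":0,"ay":0,"az":0.15,"dx":0,"dy":0,"dz":0,"gripper":50},{"ax":0,"ay":0,"az":0.15,"dx":0,"dy":0,"dz":0,"gripper":50},{"ax":0,"ay":0,"az":0,"dx":0,"dy":0,"dz":0,"gripper":50},{"ax":0,"ay":0,"az":0,"dx":0,"dy":0,"dz":0,"gripper":50}]'
python3 plan.py .4258 -.1138 .1 1.5708
```

```text
time: 8.05
position: [0.5887, -0.1234, 0.1705]
tool_rot: [0.399, 0.917, 0.0, 0.002]
ft_force: [0.3, 0.0, -0.3]
grip_width: 0.0423
time: 8.75
position: [0.5868, -0.1227, 0.1676]
tool_rot: [0.706, 0.708, -0.0, -0.0]
ft_force: [-0.4, -0.6, -0.4]
grip_width: 0.0434
t 8.75 p [ 0.5868 -0.1227  0.1676] psi 1.574 zax [-0.001  0.    -1.   ] w 0.0434 F [-0.4 -0.6 -0.4]
tool mm [   9.4 -161.    67.8] rows at 45: 3.9
az 0.003
after turn mm [   8.9 -161.    67.6]
```

```bash

python3 -m inch '[{"ax":0,"ay":0,"az":0,"dx":2,"dy":-40,"dz":0,"gripper":50},{"ax":0,"ay":0,"az":0,"dx":2,"dy":-45,"dz":0,"gripper":50},{"ax":0,"ay":0,"az":0,"dx":2,"dy":-45,"dz":20,"gripper":50},{"ax":0,"ay":0,"az":0,"dx":3,"dy":-31,"dz":30,"gripper":50},{"ax":0,"ay":0,"az":0,"dx":0,"dy":0,"dz":35,"gripper":50},{"ax":0,"ay":0,"az":0,"dx":0,"dy":0,"dz":0,"gripper":50},{"ax":0,"ay":0,"az":0,"dx":0,"dy":0,"dz":0,"gripper":50}]'
python3 plan.py .4258 -.1138 .021 1.5708
python3 look.py 4 wrist scene
```

```text
time: 9.45
position: [0.4268, -0.1142, 0.0832]
tool_rot: [0.707, 0.708, 0.0, -0.0]
ft_force: [-0.7, 0.7, -0.2]
grip_width: 0.0434
t 9.45 p [ 0.4268 -0.1142  0.0832] psi 1.572 zax [ 0.  0. -1.] w 0.0434 F [-0.7  0.7 -0.2]
tool mm [ 0.4 -1.  62.2] rows at 45: 1.4
az 0.001
after turn mm [ 0.4 -1.  62.2]
```

View pics/wrist4.png

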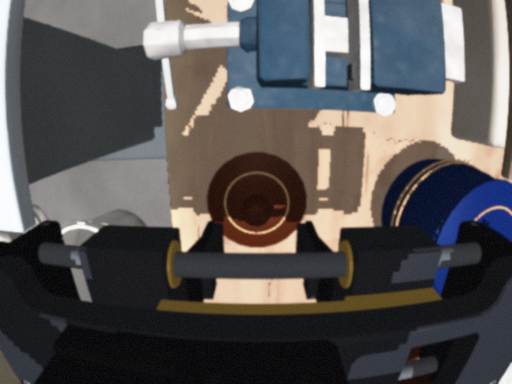

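View pics/scene4.png

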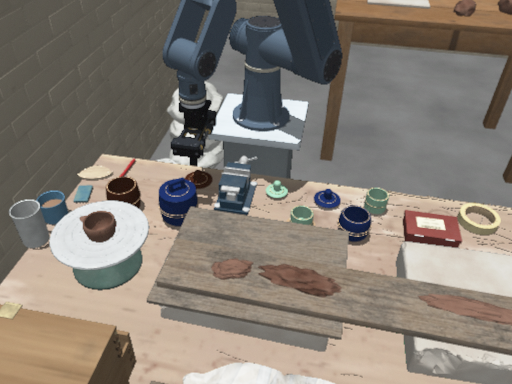

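The large lid sits level on its jar at (178,190) in the scene view. In the wrist view the brown knob is at (257,205), between the fingers at (207,240) and (312,240).

```bash

python3 -m inch '[{"ax":0,"ay":0,"az":0,"dx":0,"dy":-1,"dz":25,"gripper":50},{"ax":0,"ay":0,"az":0,"dx":0,"dy":0,"dz":22,"gripper":50},{"ax":0,"ay":0,"az":0,"dx":0,"dy":0,"dz":10,"gripper":50},{"ax":0,"ay":0,"az":0,"dx":0,"dy":0,"dz":5,"gripper":50},{"ax":0,"ay":0,"az":0,"dx":0,"dy":0,"dz":0,"gripper":50}]'
python3 -m inch '[{"ax":0,"ay":0,"az":0,"dx":0,"dy":0,"dz":0,"gripper":0},{"ax":0,"ay":0,"az":0,"dx":0,"dy":0,"dz":0,"gripper":0},{"ax":0,"ay":0,"az":0,"dx":0,"dy":0,"dz":0,"gripper":0},{"ax":0,"ay":0,"az":0,"dx":0,"dy":0,"dz":0,"gripper":0},{"ax":0,"ay":0,"az":0,"dx":0,"dy":0,"dz":0,"gripper":0}]' 30
python3 -m inch '[{"ax":0,"ay":0,"az":0,"dx":0,"dy":0,"dz":-5,"gripper":0},{"ax":0,"ay":0,"az":0,"dx":0,"dy":0,"dz":-10,"gripper":0},{"ax":0,"ay":0,"az":0,"dx":0,"dy":0,"dz":-15,"gripper":0},{"ax":0,"ay":0,"az":0,"dx":0,"dy":0,"dz":-25,"gripper":0},{"ax":0,"ay":0,"az":0,"dx":0,"dy":0,"dz":-25,"gripper":0},{"ax":0,"ay":0,"az":0,"dx":0,"dy":0,"dz":-20,"gripper":0},{"ax":0,"ay":0,"az":0,"dx":0,"dy":0,"dz":-10,"gripper":0},{"ax":0,"ay":0,"az":0,"dx":0,"dy":0,"dz":0,"gripper":0}]'
python3 plan.py .5778 -.2787 .131 1.5708
```

```text
time: 10.05
position: [0.4257, -0.114, 0.0214]
tool_rot: [0.707, 0.707, 0.0, 0.0]
ft_force: [0.2, -0.4, 0.3]
grip_width: 0.0435
time: 10.55
position: [0.4251, -0.1138, 0.0216]
tool_rot: [0.707, 0.707, 0.0, 0.0]
ft_force: [-0.2, -1.5, 4.9]
grip_width: 0.0202
time: 11.35
position: [0.4258, -0.1141, 0.1325]
tool_rot: [0.707, 0.707, 0.0, 0.002]
ft_force: [-0.5, 0.1, -0.8]
grip_width: 0.0204
t 11.35 p [ 0.4258 -0.1141  0.1325] psi 1.571 zax [ 0.003 -0.002 -1.   ] w 0.0204 F [-0.5  0.1 -0.8]
tool mm [-164.6  152.     2.3] rows at 45: 5.0
az 0.0
after turn mm [-164.6  152.     1.5]
```

```bash

python3 -m inch '[{"ax":0,"ay":0,"az":0,"dx":-20,"dy":0,"dz":0,"gripper":0},{"ax":0,"ay":0,"az":0,"dx":-30,"dy":10,"dz":0,"gripper":0},{"ax":0,"ay":0,"az":0,"dx":-30,"dy":25,"dz":0,"gripper":0},{"ax":0,"ay":0,"az":0,"dx":-30,"dy":30,"dz":0,"gripper":0},{"ax":0,"ay":0,"az":0,"dx":-25,"dy":35,"dz":0,"gripper":0},{"ax":0,"ay":0,"az":0,"dx":-20,"dy":30,"dz":0,"gripper":0},{"ax":0,"ay":0,"az":0,"dx":-10,"dy":22,"dz":0,"gripper":0},{"ax":0,"ay":0,"az":0,"dx":0,"dy":0,"dz":0,"gripper":0}]'
python3 -m inch '[{"ax":0,"ay":0,"az":0,"dx":0,"dy":0,"dz":0,"gripper":0},{"ax":0,"ay":0,"az":0,"dx":0,"dy":0,"dz":0,"gripper":0}]'
python3 plan.py .5778 -.2787 .0935 1.5708
python3 look.py 5 scene
python3 held.py pics/scene5.npz .578 -.279 .115 .132 .042
python3 held.py pics/scene5.npz .578 -.279 .071 .082 .040
```

```text
time: 12.15
position: [0.5796, -0.2807, 0.1295]
tool_rot: [0.707, 0.707, 0.0, 0.001]
ft_force: [-1.2, -0.2, 0.3]
grip_width: 0.0205
time: 12.35
position: [0.5752, -0.2773, 0.1298]
tool_rot: [0.707, 0.707, -0.0, -0.002]
ft_force: [0.4, -0.3, -0.6]
grip_width: 0.0203
t 12.35 p [ 0.5752 -0.2773  0.1298] psi 1.571 zax [-0.004  0.003 -1.   ] w 0.0203 F [ 0.4 -0.3 -0.6]
tool mm [-1.5  2.8 36.2] rows at 45: 0.8
az 0.0
after turn mm [-1.4  2.6 36.3]
z hist (array([ 34, 115, 127,  89,  13,   3,   2,   8]), array([0.11522166, 0.11730414, 0.11938662, 0.1214691 , 0.12355158,
       0.12563405, 0.12771653, 0.12979901, 0.13188149]))
edge (array([ 0.576 , -0.2781]), 48, 0.0015) az [-110. -100.  -90.  -80.  -70.  -60.  -50.  -40.  -30.  -20.  -10.   -0.
   10.   20.   30.   40.   50.   60.   70.   80.   90.  100.  110.  120.
  130.  140.  150.  160.  170.]
z hist (array([23, 16, 17, 17, 26, 29, 30, 12]), array([0.07104728, 0.07238988, 0.07373248, 0.07507508, 0.07641767,
       0.07776027, 0.07910287, 0.08044547, 0.08178807]))
edge (array([ 0.5794, -0.2784]), 45, 0.0013) az [-100.  -90.  -80.  -70.  -60.  -50.  -40.  -30.  -20.  -10.    0.   10.
   20.   30.   40.   50.   60.   70.   80.   90.  100.  110.  120.  130.
  140.  150.  160.]
```

View pics/scene5.png

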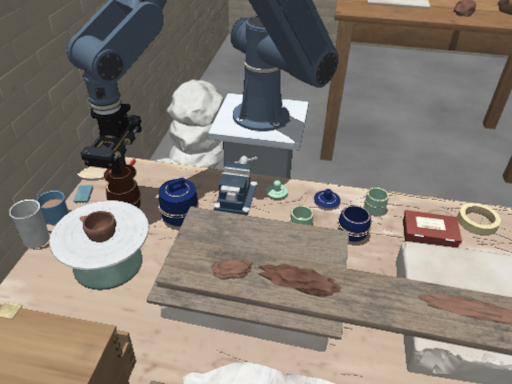

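The held lid hovers over the brown jar at about (122,185). The arm is still swinging by 2–3 mm, so I'll let it settle and measure again.

```bash

python3 -m inch '[{"ax":0,"ay":0,"az":0,"dx":0,"dy":0,"dz":0,"gripper":0},{"ax":0,"ay":0,"az":0,"dx":0,"dy":0,"dz":0,"gripper":0},{"ax":0,"ay":0,"az":0,"dx":0,"dy":0,"dz":0,"gripper":0},{"ax":0,"ay":0,"az":0,"dx":0,"dy":0,"dz":0,"gripper":0},{"ax":0,"ay":0,"az":0,"dx":0,"dy":0,"dz":0,"gripper":0},{"ax":0,"ay":0,"az":0,"dx":0,"dy":0,"dz":0,"gripper":0}]'
python3 plan.py .5778 -.2787 .0935 1.5708
python3 look.py 6 scene
python3 held.py pics/scene6.npz .578 -.279 .115 .132 .042 |grep edge
python3 held.py pics/scene6.npz .578 -.279 .071 .082 .040|grep edge
```

```text
time: 13.0
position: [0.5771, -0.2788, 0.1312]
tool_rot: [0.707, 0.707, -0.0, 0.0]
ft_force: [-0.1, -0.2, -0.8]
grip_width: 0.0204
t 13.0 p [ 0.5771 -0.2788  0.1312] psi 1.571 zax [ 0. -0. -1.] w 0.0204 F [-0.1 -0.2 -0.8]
tool mm [ 0.1  0.7 37.7] rows at 45: 0.8
az 0.0
after turn mm [ 0.1  0.7 37.7]
edge (array([ 0.5784, -0.2793]), 47, 0.0018) az [-100.  -90.  -80.  -70.  -60.  -50.  -40.  -30.  -20.  -10.    0.   10.
edge (array([ 0.5789, -0.2787]), 45, 0.0012) az [-100.  -90.  -80.  -70.  -60.  -50.  -40.  -30.  -20.  -10.    0.   10.
```

Settled, and within 1 mm of the jar axis. Lowering.

```bash

python3 -m inch '[{"ax":0,"ay":0,"az":0,"dx":0,"dy":0.6,"dz":8,"gripper":0},{"ax":0,"ay":0,"az":0,"dx":0,"dy":0,"dz":10,"gripper":0},{"ax":0,"ay":0,"az":0,"dx":0,"dy":0,"dz":8,"gripper":0},{"ax":0,"ay":0,"az":0,"dx":0,"dy":0,"dz":4,"gripper":0},{"ax":0,"ay":0,"az":0,"dx":0,"dy":0,"dz":3,"gripper":0},{"ax":0,"ay":0,"az":0,"dx":0,"dy":0,"dz":2,"gripper":0},{"ax":0,"ay":0,"az":0,"dx":0,"dy":0,"dz":1.5,"gripper":0},{"ax":0,"ay":0,"az":0,"dx":0,"dy":0,"dz":0,"gripper":0}]'
python3 -m inch '[{"ax":0,"ay":0,"az":0,"dx":0,"dy":0,"dz":0.7,"gripper":0},{"ax":0,"ay":0,"az":0,"dx":0,"dy":0,"dz":0,"gripper":0}]'
python3 -m inch '[{"ax":0,"ay":0,"az":0,"dx":0,"dy":0,"dz":0.7,"gripper":0},{"ax":0,"ay":0,"az":0,"dx":0,"dy":0,"dz":0,"gripper":0}]'
```

```text
time: 13.85
position: [0.5777, -0.2788, 0.0946]
tool_rot: [0.707, 0.707, 0.0, 0.0]
ft_force: [-0.9, -0.8, -2.0]
grip_width: 0.0206
time: 14.05
position: [0.5778, -0.2788, 0.0941]
tool_rot: [0.707, 0.707, 0.0, 0.0]
ft_force: [0.4, 0.5, -1.2]
grip_width: 0.0204
time: 14.25
position: [0.5778, -0.2789, 0.0936]
tool_rot: [0.707, 0.707, 0.0, 0.0]
ft_force: [0.2, 0.9, 0.4]
grip_width: 0.0203
```

```bash

python3 -m inch '[{"ax":0,"ay":0,"az":0,"dx":0,"dy":0,"dz":0.7,"gripper":0},{"ax":0,"ay":0,"az":0,"dx":0,"dy":0,"dz":0,"gripper":0}]'
python3 look.py 7 scene;python3 held.py pics/scene7.npz .578 -.279 .071 .091 .042
```

```text
time: 14.45
position: [0.5779, -0.2789, 0.0936]
tool_rot: [0.707, 0.707, 0.0, 0.0]
ft_force: [-2.6, 1.4, 4.9]
grip_width: 0.0202
z hist (array([ 30,  26,   4,  26,  92, 145,  94,  17]), array([0.07101778, 0.07336399, 0.07571021, 0.07805642, 0.08040264,
       0.08274885, 0.08509507, 0.08744129, 0.0897875 ]))
edge (array([ 0.5785, -0.2792]), 45, 0.0015) az [-90. -80. -70. -60. -50. -40. -30. -20. -10.  -0.  10.  20.  30.  40.
  50.  60.  70.  80.  90. 100. 110. 120. 130. 140. 150. 160. 170.]
```

```bash

python3 -m inch '[{"ax":0,"ay":0,"az":0,"dx":0,"dy":0,"dz":-0.8,"gripper":0},{"ax":0,"ay":0,"az":0,"dx":0,"dy":0,"dz":0,"gripper":50},{"ax":0,"ay":0,"az":0,"dx":0,"dy":0,"dz":0,"gripper":50},{"ax":0,"ay":0,"az":0,"dx":0,"dy":0,"dz":0,"gripper":50},{"ax":0,"ay":0,"az":0,"dx":0,"dy":0,"dz":-20,"gripper":50},{"ax":0,"ay":0,"az":0,"dx":0,"dy":0,"dz":-40,"gripper":50},{"ax":0,"ay":0,"az":0,"dx":0,"dy":0,"dz":-40,"gripper":50}]'
python3 -m inch '[{"ax":0,"ay":0,"az":0,"dx":30,"dy":-5,"dz":-10,"gripper":100},{"ax":0,"ay":0,"az":0,"dx":45,"dy":-10,"dz":0,"gripper":100},{"ax":0,"ay":0,"az":0,"dx":45,"dy":-10,"dz":0,"gripper":100},{"ax":0,"ay":0,"az":0,"dx":45,"dy":-10,"dz":0,"gripper":100},{"ax":0,"ay":0,"az":0,"dx":45,"dy":-10,"dz":0,"gripper":100},{"ax":0,"ay":0,"az":0,"dx":45,"dy":-10,"dz":0,"gripper":100},{"ax":0,"ay":0,"az":0,"dx":45,"dy":-10,"dz":0,"gripper":100},{"ax":0,"ay":0,"az":0,"dx":45,"dy":-10,"dz":0,"gripper":100}]'
python3 -m inch '[{"ax":0,"ay":0,"az":-0.14,"dx":0,"dy":0,"dz":0,"gripper":100},{"ax":0,"ay":0,"az":-0.14,"dx":0,"dy":0,"dz":0,"gripper":100},{"ax":0,"ay":0,"az":-0.14,"dx":0,"dy":0,"dz":0,"gripper":100},{"ax":0,"ay":0,"az":-0.14,"dx":0,"dy":0,"dz":0,"gripper":100},{"ax":0,"ay":0,"az":-0.14,"dx":0,"dy":0,"dz":0,"gripper":100},{"ax":0,"ay":0,"az":-0.14,"dx":0,"dy":0,"dz":0,"gripper":100},{"ax":0,"ay":0,"az":-0.14,"dx":0,"dy":0,"dz":0,"gripper":100},{"ax":0,"ay":0,"az":-0.14,"dx":0,"dy":0,"dz":0,"gripper":100}]'
python3 -m inch '[{"ax":0,"ay":0,"az":-0.15,"dx":0,"dy":0,"dz":0,"gripper":100},{"ax":0,"ay":0,"az":-0.15,"dx":0,"dy":0,"dz":0,"gripper":100},{"ax":0,"ay":0,"az":-0.15,"dx":0,"dy":0,"dz":0,"gripper":100},{"ax":0,"ay":0,"az":0,"dx":0,"dy":0,"dz":0,"gripper":100},{"ax":0,"ay":0,"az":0,"dx":0,"dy":0,"dz":0,"gripper":100}]'
python3 plan.py .436 .3988 .1 3.1416
python3 look.py 8 scene top
```

```text
time: 15.2
position: [0.577, -0.2784, 0.1932]
tool_rot: [0.707, 0.707, -0.0, -0.001]
ft_force: [0.4, -0.5, -0.1]
grip_width: 0.0433
time: 16.0
position: [0.5021, 0.0679, 0.2034]
tool_rot: [0.707, 0.707, 0.0, 0.0]
ft_force: [1.1, 1.0, 0.5]
grip_width: 0.0866
time: 16.8
position: [0.5026, 0.0662, 0.2033]
tool_rot: [0.221, 0.975, 0.0, -0.0]
ft_force: [0.4, 0.1, -0.4]
grip_width: 0.0872
time: 17.3
position: [0.5027, 0.0662, 0.2033]
tool_rot: [0.002, 1.0, 0.0, -0.0]
ft_force: [0.1, 1.4, 0.5]
grip_width: 0.0867
t 17.3 p [0.5027 0.0662 0.2033] psi 3.138 zax [-0.  0. -1.] w 0.0867 F [0.1 1.4 0.5]
tool mm [ 68.  332.3 103.3] rows at 45: 7.9
az -0.004
after turn mm [ 66.6 332.6 103.3]
```

View pics/scene8.png

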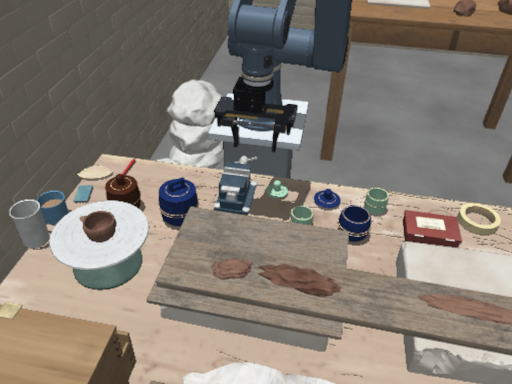

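The large and brown lids look level at (178,190) and (122,188). Next is the middle section.

```bash

python3 -m inch '[{"ax":0,"ay":0,"az":-0.004,"dx":8,"dy":35,"dz":0,"gripper":100},{"ax":0,"ay":0,"az":0,"dx":9,"dy":45,"dz":0,"gripper":100},{"ax":0,"ay":0,"az":0,"dx":9,"dy":45,"dz":0,"gripper":100},{"ax":0,"ay":0,"az":0,"dx":9,"dy":45,"dz":0,"gripper":100},{"ax":0,"ay":0,"az":0,"dx":9,"dy":45,"dz":0,"gripper":100},{"ax":0,"ay":0,"az":0,"dx":8,"dy":45,"dz":0,"gripper":100},{"ax":0,"ay":0,"az":0,"dx":8,"dy":40,"dz":30,"gripper":100},{"ax":0,"ay":0,"az":0,"dx":6.6,"dy":32.6,"dz":40,"gripper":100}]'
python3 -m inch '[{"ax":0,"ay":0,"az":0,"dx":0,"dy":0,"dz":33,"gripper":100},{"ax":0,"ay":0,"az":0,"dx":0,"dy":0,"dz":0,"gripper":100},{"ax":0,"ay":0,"az":0,"dx":0,"dy":0,"dz":0,"gripper":100},{"ax":0,"ay":0,"az":0,"dx":0,"dy":0,"dz":0,"gripper":100},{"ax":0,"ay":0,"az":0,"dx":0,"dy":0,"dz":0,"gripper":100}]'
python3 plan.py .436 .3988 .02 3.1416
python3 look.py 9 wrist
```

```text
time: 18.2
position: [0.4366, 0.4005, 0.1366]
tool_rot: [-0.002, 1.0, 0.002, 0.003]
ft_force: [0.5, -0.0, 0.2]
grip_width: 0.087
time: 18.7
position: [0.4371, 0.397, 0.1044]
tool_rot: [-0.001, 1.0, 0.001, 0.002]
ft_force: [0.8, -1.5, 0.9]
grip_width: 0.0871
t 18.7 p [0.4371 0.397  0.1044] psi -3.14 zax [ 0.003  0.002 -1.   ] w 0.0871 F [ 0.8 -1.5  0.9]
tool mm [ 1.4  1.7 84.4] rows at 45: 1.9
az 0.002
after turn mm [ 1.1  1.8 84.4]
```

View pics/wrist9.png

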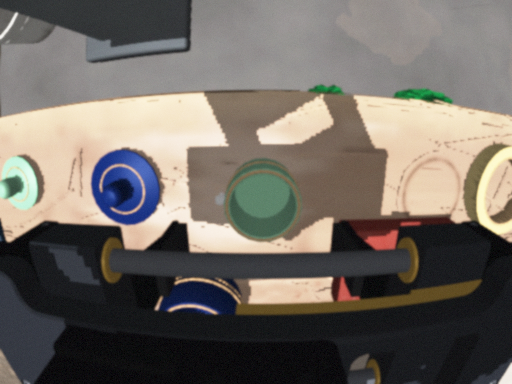

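The cup is at (262,200), centred between the fingers at (187,240) and (333,240). Descending; I'll let the arm settle before gripping.

```bash

python3 -m inch '[{"ax":0,"ay":0,"az":0,"dx":0,"dy":0,"dz":10,"gripper":100},{"ax":0,"ay":0,"az":0,"dx":0,"dy":0,"dz":20,"gripper":100},{"ax":0,"ay":0,"az":0,"dx":0,"dy":0,"dz":25,"gripper":100},{"ax":0,"ay":0,"az":0,"dx":0,"dy":0,"dz":20,"gripper":100},{"ax":0,"ay":0,"az":0,"dx":0,"dy":0,"dz":5,"gripper":100},{"ax":0,"ay":0,"az":0,"dx":0,"dy":0,"dz":0,"gripper":100},{"ax":0,"ay":0,"az":0,"dx":0,"dy":0,"dz":0,"gripper":100}]'
python3 plan.py .436 .3988 .02 3.1416
```

```text
time: 19.45
position: [0.4361, 0.3972, 0.023]
tool_rot: [-0.002, 1.0, 0.0, 0.001]
ft_force: [0.3, 0.6, 0.5]
grip_width: 0.0869
t 19.45 p [0.4361 0.3972 0.023 ] psi -3.139 zax [ 0.001  0.001 -1.   ] w 0.0869 F [0.3 0.6 0.5]
tool mm [0.1 1.6 3. ] rows at 45: 0.1
az 0.003
after turn mm [0.1 1.6 3. ]
```

```bash

python3 -m inch '[{"ax":0,"ay":0,"az":0,"dx":0,"dy":1,"dz":1,"gripper":70},{"ax":0,"ay":0,"az":0,"dx":0,"dy":0,"dz":0,"gripper":50},{"ax":0,"ay":0,"az":0,"dx":0,"dy":0,"dz":0,"gripper":0},{"ax":0,"ay":0,"az":0,"dx":0,"dy":0,"dz":0,"gripper":0},{"ax":0,"ay":0,"az":0,"dx":0,"dy":0,"dz":0,"gripper":0},{"ax":0,"ay":0,"az":0,"dx":0,"dy":0,"dz":0,"gripper":0},{"ax":0,"ay":0,"az":0,"dx":0,"dy":0,"dz":0,"gripper":0}]' 30
python3 plan.py .436 .3988 .02 3.1416
python3 -m inch '[{"ax":0,"ay":0,"az":0,"dx":0,"dy":0,"dz":-5,"gripper":0},{"ax":0,"ay":0,"az":0,"dx":0,"dy":0,"dz":-10,"gripper":0},{"ax":0,"ay":0,"az":0,"dx":0,"dy":0,"dz":-20,"gripper":0},{"ax":0,"ay":0,"az":0,"dx":0,"dy":0,"dz":-25,"gripper":0},{"ax":0,"ay":0,"az":0,"dx":0,"dy":0,"dz":-25,"gripper":0},{"ax":0,"ay":0,"az":0,"dx":0,"dy":0,"dz":-15,"gripper":0},{"ax":0,"ay":0,"az":0,"dx":0,"dy":0,"dz":-5,"gripper":0},{"ax":0,"ay":0,"az":0,"dx":0,"dy":0,"dz":0,"gripper":0}]'
python3 plan.py .5493 .204 .12 3.1416
```

```text
time: 20.15
position: [0.4357, 0.3983, 0.0217]
tool_rot: [-0.002, 1.0, 0.0, 0.0]
ft_force: [-0.4, 1.1, 3.3]
grip_width: 0.059
t 20.15 p [0.4357 0.3983 0.0217] psi -3.139 zax [ 0.001  0.001 -1.   ] w 0.059 F [-0.4  1.1  3.3]
tool mm [-0.3  0.5  1.7] rows at 45: 0.0
az 0.003
after turn mm [-0.3  0.5  1.7]
time: 20.95
position: [0.4357, 0.3979, 0.1271]
tool_rot: [-0.002, 1.0, 0.0, 0.001]
ft_force: [-0.5, 0.0, -1.9]
grip_width: 0.0588
t 20.95 p [0.4357 0.3979 0.1271] psi -3.138 zax [ 0.001  0.001 -1.   ] w 0.0588 F [-0.5  0.  -1.9]
tool mm [-113.  -194.3    7.1] rows at 45: 5.0
az 0.003
after turn mm [-113.6 -193.9    7.1]
```

```bash

python3 -m inch '[{"ax":0,"ay":0,"az":0.003,"dx":-10,"dy":-17,"dz":0,"gripper":0},{"ax":0,"ay":0,"az":0,"dx":-17,"dy":-30,"dz":0,"gripper":0},{"ax":0,"ay":0,"az":0,"dx":-21,"dy":-36,"dz":0,"gripper":0},{"ax":0,"ay":0,"az":0,"dx":-21,"dy":-36,"dz":0,"gripper":0},{"ax":0,"ay":0,"az":0,"dx":-18,"dy":-30,"dz":0,"gripper":0},{"ax":0,"ay":0,"az":0,"dx":-14,"dy":-25,"dz":0,"gripper":0},{"ax":0,"ay":0,"az":0,"dx":-9,"dy":-14,"dz":0,"gripper":0},{"ax":0,"ay":0,"az":0,"dx":-3,"dy":-6,"dz":0,"gripper":0}]'
python3 -m inch '[{"ax":0,"ay":0,"az":0,"dx":0,"dy":0,"dz":0,"gripper":0},{"ax":0,"ay":0,"az":0,"dx":0,"dy":0,"dz":0,"gripper":0},{"ax":0,"ay":0,"az":0,"dx":0,"dy":0,"dz":0,"gripper":0},{"ax":0,"ay":0,"az":0,"dx":0,"dy":0,"dz":0,"gripper":0},{"ax":0,"ay":0,"az":0,"dx":0,"dy":0,"dz":0,"gripper":0},{"ax":0,"ay":0,"az":0,"dx":0,"dy":0,"dz":0,"gripper":0}]'
python3 plan.py .5493 .204 .0635 3.1416
python3 look.py 10 scene wrist
python3 held.py pics/scene10.npz .549 .204 .120 .150 .030
python3 held.py pics/scene10.npz .549 .204 .105 .120 .030 
python3 held.py pics/scene10.npz .549 .204 .040 .049 .030
```

```text
time: 21.75
position: [0.549, 0.2026, 0.1253]
tool_rot: [0.001, 1.0, -0.0, -0.001]
ft_force: [-0.7, 0.2, -1.8]
grip_width: 0.0588
time: 22.35
position: [0.5484, 0.2044, 0.1264]
tool_rot: [-0.0, 1.0, 0.0, 0.0]
ft_force: [-0.1, 0.2, -2.3]
grip_width: 0.0592
t 22.35 p [0.5484 0.2044 0.1264] psi -3.141 zax [ 0.  0. -1.] w 0.0592 F [-0.1  0.2 -2.3]
tool mm [-0.9 -0.4 62.9] rows at 45: 1.4
az 0.001
after turn mm [-0.9 -0.4 62.9]
z hist (array([39, 46, 46, 63, 59, 58, 69, 62]), array([0.12026624, 0.12398046, 0.12769467, 0.13140889, 0.1351231 ,
       0.13883732, 0.14255154, 0.14626575, 0.14997997]))
edge (array([0.5506, 0.205 ]), 55, 0.0017) az [-180. -170. -160. -150. -140. -130. -120.  -90.  -80.  -70.  -60.  -50.
  -40.  -30.  -20.  -10.   -0.   10.   20.   30.   40.   50.   60.   70.
   80.   90.  110.  120.  130.  140.  150.  160.  170.  180.]
z hist (array([ 9,  8,  8,  7, 10,  8, 11, 16]), array([0.1097688 , 0.11102478, 0.11228076, 0.11353673, 0.11479271,
       0.11604869, 0.11730466, 0.11856064, 0.11981662]))
edge (array([0.5486, 0.2046]), 28, 0.0009) az [-170.  -80.  -60.  -50.  -40.  -30.  -20.  -10.   -0.   10.   20.   30.
   40.   50.   60.   70.   80.]
z hist (array([16, 11, 15, 21, 20, 27, 24, 16]), array([0.04003054, 0.04115041, 0.04227028, 0.04339015, 0.04451002,
       0.04562989, 0.04674976, 0.04786963, 0.04898949]))
edge (array([0.5491, 0.2043]), 57, 0.0015) az [-180. -170. -160. -150. -140. -130. -120. -110. -100.  -90.  -80.  -70.
  -60.  -50.  -40.  -30.  -20.  -10.   -0.   10.   20.   30.   40.   50.
   60.   70.   80.   90.  100.  110.  120.  130.  140.  150.  160.  170.
  180.]
```

View pics/scene10.png

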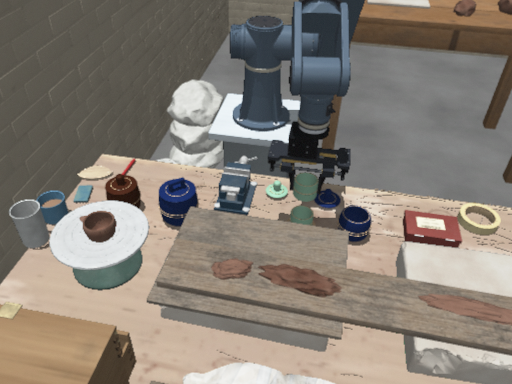

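The cup hangs upright at (306,185), right above the base at (303,213), and both fits agree within 1 mm. Lowering.

```bash

python3 -m inch '[{"ax":0,"ay":0,"az":0,"dx":-0.5,"dy":0,"dz":8,"gripper":0},{"ax":0,"ay":0,"az":0,"dx":0,"dy":0,"dz":15,"gripper":0},{"ax":0,"ay":0,"az":0,"dx":0,"dy":0,"dz":15,"gripper":0},{"ax":0,"ay":0,"az":0,"dx":0,"dy":0,"dz":10,"gripper":0},{"ax":0,"ay":0,"az":0,"dx":0,"dy":0,"dz":5,"gripper":0},{"ax":0,"ay":0,"az":0,"dx":0,"dy":0,"dz":3,"gripper":0},{"ax":0,"ay":0,"az":0,"dx":0,"dy":0,"dz":2,"gripper":0},{"ax":0,"ay":0,"az":0,"dx":0,"dy":0,"dz":2,"gripper":0}]'
python3 -m inch '[{"ax":0,"ay":0,"az":0,"dx":0,"dy":0,"dz":1,"gripper":0},{"ax":0,"ay":0,"az":0,"dx":0,"dy":0,"dz":1,"gripper":0},{"ax":0,"ay":0,"az":0,"dx":0,"dy":0,"dz":0,"gripper":0}]'
python3 -m inch '[{"ax":0,"ay":0,"az":0,"dx":0,"dy":0,"dz":0.7,"gripper":0},{"ax":0,"ay":0,"az":0,"dx":0,"dy":0,"dz":0,"gripper":0}]'
```

```text
time: 23.25
position: [0.5496, 0.204, 0.0666]
tool_rot: [-0.0, 1.0, 0.0, 0.001]
ft_force: [-0.2, -0.8, -1.3]
grip_width: 0.0585
time: 23.55
position: [0.5491, 0.2039, 0.0644]
tool_rot: [-0.0, 1.0, 0.0, 0.0]
ft_force: [-0.2, 0.0, -2.1]
grip_width: 0.0588
time: 23.75
position: [0.5492, 0.204, 0.0637]
tool_rot: [-0.0, 1.0, 0.0, 0.0]
ft_force: [-0.1, -0.4, -0.6]
grip_width: 0.059
```

```bash

python3 -m inch '[{"ax":0,"ay":0,"az":0,"dx":0,"dy":0,"dz":0.7,"gripper":0},{"ax":0,"ay":0,"az":0,"dx":0,"dy":0,"dz":0,"gripper":0}]'
python3 -m inch '[{"ax":0,"ay":0,"az":0,"dx":0,"dy":0,"dz":-0.5,"gripper":0},{"ax":0,"ay":0,"az":0,"dx":0,"dy":0,"dz":0,"gripper":85},{"ax":0,"ay":0,"az":0,"dx":0,"dy":0,"dz":0,"gripper":85},{"ax":0,"ay":0,"az":0,"dx":0,"dy":0,"dz":0,"gripper":85},{"ax":0,"ay":0,"az":0,"dx":0,"dy":0,"dz":-15,"gripper":85},{"ax":0,"ay":0,"az":0,"dx":0,"dy":0,"dz":-25,"gripper":85},{"ax":0,"ay":0,"az":0,"dx":0,"dy":0,"dz":-35,"gripper":85},{"ax":0,"ay":0,"az":0,"dx":0,"dy":0,"dz":-30,"gripper":85}]'
python3 plan.py .4268 .1209 .1 1.5708
```

```text
time: 23.95
position: [0.5493, 0.204, 0.0637]
tool_rot: [-0.0, 1.0, 0.0, 0.0]
ft_force: [-1.3, -0.7, 4.2]
grip_width: 0.059
time: 24.75
position: [0.5491, 0.2039, 0.1694]
tool_rot: [-0.0, 1.0, -0.0, -0.0]
ft_force: [0.6, -0.0, 0.2]
grip_width: 0.0738
t 24.75 p [0.5491 0.2039 0.1694] psi -3.141 zax [-0. -0. -1.] w 0.0738 F [ 0.6 -0.   0.2]
tool mm [122.3 -83.   69.4] rows at 45: 3.6
az 1.571
after turn mm [ -83.  -122.3   69.4]
```

```bash

python3 -m inch '[{"ax":0,"ay":0,"az":0,"dx":25,"dy":-17,"dz":0,"gripper":50},{"ax":0,"ay":0,"az":0,"dx":35,"dy":-24,"dz":0,"gripper":50},{"ax":0,"ay":0,"az":0,"dx":35,"dy":-24,"dz":0,"gripper":50},{"ax":0,"ay":0,"az":0,"dx":27,"dy":-18,"dz":0,"gripper":50},{"ax":0,"ay":0,"az":0.143,"dx":0,"dy":0,"dz":0,"gripper":50},{"ax":0,"ay":0,"az":0.143,"dx":0,"dy":0,"dz":0,"gripper":50},{"ax":0,"ay":0,"az":0.143,"dx":0,"dy":0,"dz":0,"gripper":50},{"ax":0,"ay":0,"az":0.143,"dx":0,"dy":0,"dz":0,"gripper":50}]'
python3 -m inch '[{"ax":0,"ay":0,"az":0.143,"dx":0,"dy":0,"dz":0,"gripper":50},{"ax":0,"ay":0,"az":0.143,"dx":0,"dy":0,"dz":0,"gripper":50},{"ax":0,"ay":0,"az":0.143,"dx":0,"dy":0,"dz":0,"gripper":50},{"ax":0,"ay":0,"az":0.143,"dx":0,"dy":0,"dz":0,"gripper":50},{"ax":0,"ay":0,"az":0.143,"dx":0,"dy":0,"dz":0,"gripper":50},{"ax":0,"ay":0,"az":0.143,"dx":0,"dy":0,"dz":0,"gripper":50},{"ax":0,"ay":0,"az":0.141,"dx":0,"dy":0,"dz":0,"gripper":50}]'
python3 -m inch '[{"ax":0,"ay":0,"az":0,"dx":0,"dy":0,"dz":30,"gripper":50},{"ax":0,"ay":0,"az":0,"dx":0,"dy":0,"dz":40,"gripper":50},{"ax":0,"ay":0,"az":0,"dx":0,"dy":0,"dz":0,"gripper":50},{"ax":0,"ay":0,"az":0,"dx":0,"dy":0,"dz":0,"gripper":50},{"ax":0,"ay":0,"az":0,"dx":0,"dy":0,"dz":0,"gripper":50},{"ax":0,"ay":0,"az":0,"dx":0,"dy":0,"dz":0,"gripper":50}]'
python3 plan.py .4268 .1209 .021 1.5708
python3 look.py 11 scene wrist
python3 held.py pics/scene11.npz .549 .204 .090 .098 .030
```

```text
time: 25.55
position: [0.4271, 0.1208, 0.1685]
tool_rot: [0.285, 0.959, 0.0, 0.0]
ft_force: [-0.1, -0.3, 0.4]
grip_width: 0.0437
time: 26.25
position: [0.4272, 0.1209, 0.1684]
tool_rot: [0.709, 0.705, 0.0, 0.0]
ft_force: [-0.5, 0.3, 0.6]
grip_width: 0.0436
time: 26.85
position: [0.4284, 0.121, 0.1001]
tool_rot: [0.707, 0.707, 0.001, 0.001]
ft_force: [-0.1, -0.6, -0.2]
grip_width: 0.0437
t 26.85 p [0.4284 0.121  0.1001] psi 1.571 zax [ 0.004  0.    -1.   ] w 0.0437 F [-0.1 -0.6 -0.2]
tool mm [-0.1 -1.9 79.1] rows at 45: 1.8
az 0.0
after turn mm [-0.1 -1.6 79.1]
z hist (array([17, 10, 27, 16, 24, 22, 13,  6]), array([0.09034268, 0.09129729, 0.09225189, 0.0932065 , 0.09416111,
       0.09511572, 0.09607033, 0.09702494, 0.09797955]))
edge (array([0.5506, 0.2042]), 59, 0.0017) az [-180. -170. -160. -150. -140. -130. -120. -110. -100.  -90.  -80.  -70.
  -60.  -50.  -40.  -30.  -20.  -10.   -0.   10.   20.   30.   40.   50.
   60.   70.   80.   90.  100.  110.  120.  130.  140.  150.  160.  170.
  180.]
```

View pics/scene11.png

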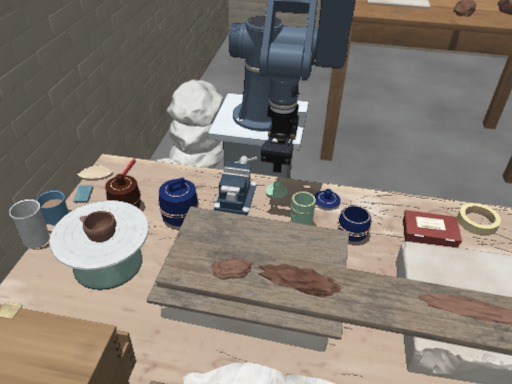

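View pics/wrist11.png

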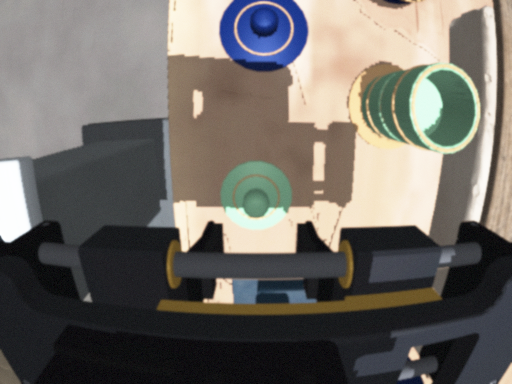

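The stack stands straight at (303,208) in the scene view. In the wrist view the green knob at (256,203) is centred between the fingers.

```bash

python3 -m inch '[{"ax":0,"ay":0,"az":0,"dx":0,"dy":-0.5,"dz":15,"gripper":50},{"ax":0,"ay":0,"az":0,"dx":0,"dy":0,"dz":25,"gripper":50},{"ax":0,"ay":0,"az":0,"dx":0,"dy":0,"dz":25,"gripper":50},{"ax":0,"ay":0,"az":0,"dx":0,"dy":0,"dz":9,"gripper":50},{"ax":0,"ay":0,"az":0,"dx":0,"dy":0,"dz":4,"gripper":50},{"ax":0,"ay":0,"az":0,"dx":0,"dy":0,"dz":0,"gripper":50},{"ax":0,"ay":0,"az":0,"dx":0,"dy":0,"dz":0,"gripper":50}]'
python3 plan.py .4268 .1209 .021 1.5708
python3 -m inch '[{"ax":0,"ay":0,"az":0,"dx":0,"dy":0,"dz":0,"gripper":0},{"ax":0,"ay":0,"az":0,"dx":0,"dy":0,"dz":0,"gripper":0},{"ax":0,"ay":0,"az":0,"dx":0,"dy":0,"dz":0,"gripper":0},{"ax":0,"ay":0,"az":0,"dx":0,"dy":0,"dz":0,"gripper":0},{"ax":0,"ay":0,"az":0,"dx":0,"dy":0,"dz":0,"gripper":0}]' 30
```

```text
time: 27.65
position: [0.4272, 0.1209, 0.0212]
tool_rot: [0.707, 0.707, 0.001, 0.001]
ft_force: [-0.1, 0.8, -1.1]
grip_width: 0.0439
t 27.65 p [0.4272 0.1209 0.0212] psi 1.571 zax [ 0.002  0.    -1.   ] w 0.0439 F [-0.1  0.8 -1.1]
tool mm [-0.  -0.4  0.2] rows at 45: 0.0
az 0.0
after turn mm [-0.  -0.4  0.2]
time: 28.15
position: [0.4265, 0.1209, 0.0206]
tool_rot: [0.707, 0.707, -0.0, -0.0]
ft_force: [-0.6, -0.1, 2.8]
grip_width: 0.0206
```

```bash

python3 -m inch '[{"ax":0,"ay":0,"az":0,"dx":0,"dy":0,"dz":-5,"gripper":0},{"ax":0,"ay":0,"az":0,"dx":0,"dy":0,"dz":-10,"gripper":0},{"ax":0,"ay":0,"az":0,"dx":0,"dy":0,"dz":-20,"gripper":0},{"ax":0,"ay":0,"az":0,"dx":0,"dy":0,"dz":-28,"gripper":0},{"ax":0,"ay":0,"az":0,"dx":0,"dy":0,"dz":-28,"gripper":0},{"ax":0,"ay":0,"az":0,"dx":0,"dy":0,"dz":-25,"gripper":0},{"ax":0,"ay":0,"az":0,"dx":0,"dy":0,"dz":-14,"gripper":0},{"ax":0,"ay":0,"az":0,"dx":0,"dy":0,"dz":0,"gripper":0}]'
python3 -m inch '[{"ax":0,"ay":0,"az":0,"dx":8,"dy":12,"dz":0,"gripper":0},{"ax":0,"ay":0,"az":0,"dx":14,"dy":21,"dz":0,"gripper":0},{"ax":0,"ay":0,"az":0,"dx":17,"dy":25,"dz":0,"gripper":0},{"ax":0,"ay":0,"az":0,"dx":17,"dy":25,"dz":0,"gripper":0},{"ax":0,"ay":0,"az":0,"dx":14,"dy":20,"dz":0,"gripper":0},{"ax":0,"ay":0,"az":0,"dx":9,"dy":13,"dz":0,"gripper":0},{"ax":0,"ay":0,"az":0,"dx":4,"dy":6.5,"dz":0,"gripper":0},{"ax":0,"ay":0,"az":0,"dx":0,"dy":0,"dz":0,"gripper":0}]'
python3 -m inch '[{"ax":0,"ay":0,"az":0,"dx":0,"dy":0,"dz":0,"gripper":0},{"ax":0,"ay":0,"az":0,"dx":0,"dy":0,"dz":0,"gripper":0},{"ax":0,"ay":0,"az":0,"dx":0,"dy":0,"dz":0,"gripper":0},{"ax":0,"ay":0,"az":0,"dx":0,"dy":0,"dz":0,"gripper":0},{"ax":0,"ay":0,"az":0,"dx":0,"dy":0,"dz":0,"gripper":0},{"ax":0,"ay":0,"az":0,"dx":0,"dy":0,"dz":0,"gripper":0}]'
python3 plan.py .5493 .204 .1086 1.5708
python3 look.py 12 scene
python3 held.py pics/scene12.npz .549 .204 .134 .145 .032 
python3 held.py pics/scene12.npz .549 .204 .088 .098 .030
```

```text
time: 28.95
position: [0.4279, 0.121, 0.1528]
tool_rot: [0.707, 0.707, 0.002, 0.002]
ft_force: [0.1, 0.4, -1.0]
grip_width: 0.0205
time: 29.75
position: [0.5491, 0.204, 0.1495]
tool_rot: [0.707, 0.707, -0.0, -0.0]
ft_force: [-0.5, -0.5, -0.9]
grip_width: 0.0203
time: 30.35
position: [0.5491, 0.2038, 0.1505]
tool_rot: [0.707, 0.707, 0.0, 0.0]
ft_force: [0.3, -0.9, -0.4]
grip_width: 0.02
t 30.35 p [0.5491 0.2038 0.1505] psi 1.571 zax [ 0.  0. -1.] w 0.02 F [ 0.3 -0.9 -0.4]
tool mm [ 0.2  0.2 41.9] rows at 45: 0.9
az -0.0
after turn mm [ 0.2  0.2 41.9]
z hist (array([ 4,  5,  9, 18, 67, 48, 43, 26]), array([0.13534826, 0.1365429 , 0.13773755, 0.13893219, 0.14012684,
       0.14132148, 0.14251613, 0.14371077, 0.14490542]))
edge (array([0.5488, 0.2038]), 42, 0.002) az [-130. -120. -110. -100.  -90.  -80.  -70.  -60.  -50.  -40.  -30.  -20.
  -10.    0.   10.   20.   30.   40.   50.   60.   70.   80.   90.  100.
  110.  120.]
z hist (array([19, 16, 16, 22, 25, 23, 18,  9]), array([0.08803489, 0.08925672, 0.09047855, 0.09170038, 0.09292221,
       0.09414404, 0.09536588, 0.09658771, 0.09780954]))
edge (array([0.5509, 0.2044]), 55, 0.0016) az [-180. -170. -160. -150. -140. -130. -120. -110. -100.  -80.  -70.  -60.
  -50.  -40.  -30.  -20.  -10.    0.   10.   20.   30.   40.   50.   60.
   70.   80.   90.  100.  110.  120.  130.  140.  150.  160.  180.]
```

View pics/scene12.png

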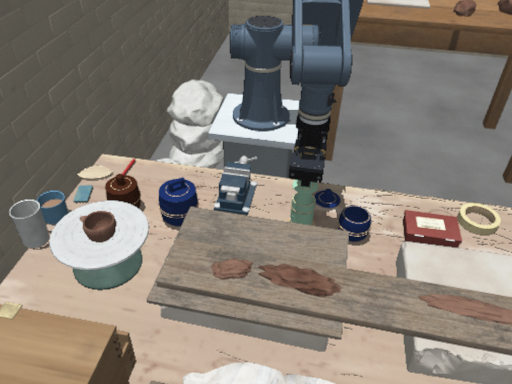

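The lid is above the stack at (304,190), within 1–2 mm. I'll shift 1 mm outward and lower.

```bash

python3 -m inch '[{"ax":0,"ay":0,"az":0,"dx":0.3,"dy":1.2,"dz":8,"gripper":0},{"ax":0,"ay":0,"az":0,"dx":0,"dy":0,"dz":10,"gripper":0},{"ax":0,"ay":0,"az":0,"dx":0,"dy":0,"dz":8,"gripper":0},{"ax":0,"ay":0,"az":0,"dx":0,"dy":0,"dz":5,"gripper":0},{"ax":0,"ay":0,"az":0,"dx":0,"dy":0,"dz":4,"gripper":0},{"ax":0,"ay":0,"az":0,"dx":0,"dy":0,"dz":3,"gripper":0},{"ax":0,"ay":0,"az":0,"dx":0,"dy":0,"dz":2,"gripper":0},{"ax":0,"ay":0,"az":0,"dx":0,"dy":0,"dz":0,"gripper":0}]'
python3 -m inch '[{"ax":0,"ay":0,"az":0,"dx":0,"dy":0,"dz":1,"gripper":0},{"ax":0,"ay":0,"az":0,"dx":0,"dy":0,"dz":0,"gripper":0}]'
python3 -m inch '[{"ax":0,"ay":0,"az":0,"dx":0,"dy":0,"dz":0.7,"gripper":0},{"ax":0,"ay":0,"az":0,"dx":0,"dy":0,"dz":0,"gripper":0}]'
python3 -m inch '[{"ax":0,"ay":0,"az":0,"dx":0,"dy":0,"dz":0.7,"gripper":0},{"ax":0,"ay":0,"az":0,"dx":0,"dy":0,"dz":0,"gripper":0}]'
```

```text
time: 31.2
position: [0.5502, 0.2042, 0.1102]
tool_rot: [0.707, 0.707, -0.0, -0.0]
ft_force: [-0.5, 0.5, -1.1]
grip_width: 0.0204
time: 31.4
position: [0.5504, 0.2042, 0.1095]
tool_rot: [0.707, 0.707, 0.0, 0.0]
ft_force: [-0.4, -0.5, -0.7]
grip_width: 0.0203
time: 31.6
position: [0.5504, 0.2042, 0.1088]
tool_rot: [0.707, 0.707, 0.0, 0.0]
ft_force: [-0.2, -0.7, -0.7]
grip_width: 0.0204
time: 31.8
position: [0.5505, 0.2042, 0.1086]
tool_rot: [0.707, 0.707, 0.0, 0.0]
ft_force: [-0.8, -0.5, 3.7]
grip_width: 0.0205
```

```bash

python3 -m inch '[{"ax":0,"ay":0,"az":0,"dx":0,"dy":0,"dz":-0.4,"gripper":0},{"ax":0,"ay":0,"az":0,"dx":0,"dy":0,"dz":0,"gripper":50},{"ax":0,"ay":0,"az":0,"dx":0,"dy":0,"dz":0,"gripper":50},{"ax":0,"ay":0,"az":0,"dx":0,"dy":0,"dz":0,"gripper":50},{"ax":0,"ay":0,"az":0,"dx":0,"dy":0,"dz":-15,"gripper":50},{"ax":0,"ay":0,"az":0,"dx":0,"dy":0,"dz":-30,"gripper":50},{"ax":0,"ay":0,"az":0,"dx":0,"dy":0,"dz":-30,"gripper":50},{"ax":0,"ay":0,"az":0,"dx":0,"dy":0,"dz":0,"gripper":50}]'
python3 plan.py .4332 .2662 .18 3.1416
python3 -m inch '[{"ax":0,"ay":0,"az":0,"dx":12,"dy":-22,"dz":0,"gripper":50},{"ax":0,"ay":0,"az":0,"dx":18,"dy":-35,"dz":0,"gripper":50},{"ax":0,"ay":0,"az":0,"dx":18,"dy":-35,"dz":0,"gripper":50},{"ax":0,"ay":0,"az":0,"dx":14,"dy":-25,"dz":0,"gripper":50},{"ax":0,"ay":0,"az":-0.143,"dx":0,"dy":0,"dz":0,"gripper":50},{"ax":0,"ay":0,"az":-0.143,"dx":0,"dy":0,"dz":0,"gripper":50},{"ax":0,"ay":0,"az":-0.143,"dx":0,"dy":0,"dz":0,"gripper":50},{"ax":0,"ay":0,"az":-0.143,"dx":0,"dy":0,"dz":0,"gripper":50}]'
python3 -m inch '[{"ax":0,"ay":0,"az":-0.143,"dx":0,"dy":0,"dz":0,"gripper":50},{"ax":0,"ay":0,"az":-0.143,"dx":0,"dy":0,"dz":0,"gripper":50},{"ax":0,"ay":0,"az":-0.143,"dx":0,"dy":0,"dz":0,"gripper":50},{"ax":0,"ay":0,"az":-0.143,"dx":0,"dy":0,"dz":0,"gripper":50},{"ax":0,"ay":0,"az":-0.143,"dx":0,"dy":0,"dz":0,"gripper":50},{"ax":0,"ay":0,"az":-0.143,"dx":0,"dy":0,"dz":0,"gripper":50},{"ax":0,"ay":0,"az":-0.141,"dx":0,"dy":0,"dz":0,"gripper":50}]'
python3 plan.py .4332 .2662 .1 3.1416
```

```text
time: 32.6
position: [0.5534, 0.2048, 0.1874]
tool_rot: [0.707, 0.707, 0.004, 0.003]
ft_force: [1.2, -0.0, 0.3]
grip_width: 0.0431
t 32.6 p [0.5534 0.2048 0.1874] psi 1.571 zax [ 0.009  0.002 -1.   ] w 0.0431 F [ 1.2 -0.   0.3]
tool mm [  61.4 -120.2    6.4] rows at 45: 3.0
az -1.571
after turn mm [120.2  61.4   7.4]
time: 33.4
position: [0.4327, 0.2661, 0.1826]
tool_rot: [0.476, 0.879, -0.001, -0.0]
ft_force: [0.2, 0.1, 0.1]
grip_width: 0.0435
time: 34.1
position: [0.4327, 0.266, 0.1825]
tool_rot: [-0.003, 1.0, -0.0, -0.001]
ft_force: [-0.3, 0.2, -0.2]
grip_width: 0.0437
t 34.1 p [0.4327 0.266  0.1825] psi -3.136 zax [-0.002 -0.001 -1.   ] w 0.0437 F [-0.3  0.2 -0.2]
tool mm [-0.6  0.3 82.5] rows at 45: 1.8
az 0.006
after turn mm [-0.5  0.2 82.5]
```

```bash

python3 -m inch '[{"ax":0,"ay":0,"az":0.005,"dx":0,"dy":0,"dz":25,"gripper":50},{"ax":0,"ay":0,"az":0,"dx":0,"dy":0,"dz":35,"gripper":50},{"ax":0,"ay":0,"az":0,"dx":0,"dy":0,"dz":22,"gripper":50},{"ax":0,"ay":0,"az":0,"dx":0,"dy":0,"dz":0,"gripper":50},{"ax":0,"ay":0,"az":0,"dx":0,"dy":0,"dz":0,"gripper":50},{"ax":0,"ay":0,"az":0,"dx":0,"dy":0,"dz":0,"gripper":50}]'
python3 plan.py .4332 .2662 .021 3.1416
python3 look.py 13 wrist scene
```

```text
time: 34.7
position: [0.4341, 0.2665, 0.1022]
tool_rot: [0.002, 1.0, 0.0, 0.001]
ft_force: [0.0, 0.1, 0.5]
grip_width: 0.0433
t 34.7 p [0.4341 0.2665 0.1022] psi 3.137 zax [ 0.002  0.001 -1.   ] w 0.0433 F [0.  0.1 0.5]
tool mm [ 1.  -0.4 81.2] rows at 45: 1.8
az -0.005
after turn mm [ 0.9 -0.3 81.2]
```

View pics/wrist13.png

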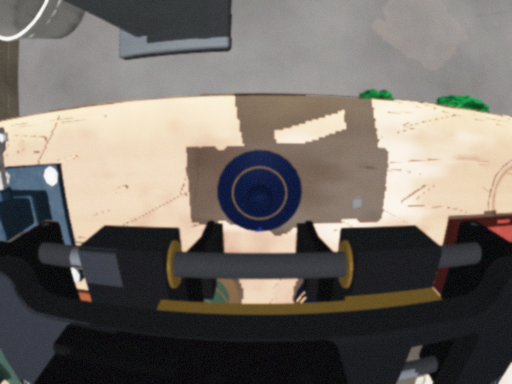

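View pics/scene13.png

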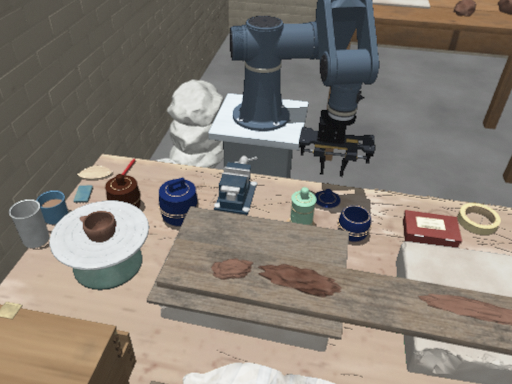

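The stack's lid is seated at (303,197). In the wrist view the small lid's knob is at (260,193), centred between the fingers. Descending and gripping.

```bash

python3 -m inch '[{"ax":0,"ay":0,"az":0,"dx":0,"dy":0,"dz":15,"gripper":50},{"ax":0,"ay":0,"az":0,"dx":0,"dy":0,"dz":25,"gripper":50},{"ax":0,"ay":0,"az":0,"dx":0,"dy":0,"dz":25,"gripper":50},{"ax":0,"ay":0,"az":0,"dx":0,"dy":0,"dz":10,"gripper":50},{"ax":0,"ay":0,"az":0,"dx":0,"dy":0,"dz":4,"gripper":50},{"ax":0,"ay":0,"az":0,"dx":0,"dy":0,"dz":0,"gripper":50},{"ax":0,"ay":0,"az":0,"dx":0,"dy":0,"dz":0,"gripper":50}]'
python3 -m inch '[{"ax":0,"ay":0,"az":0,"dx":0,"dy":0,"dz":0,"gripper":0},{"ax":0,"ay":0,"az":0,"dx":0,"dy":0,"dz":0,"gripper":0},{"ax":0,"ay":0,"az":0,"dx":0,"dy":0,"dz":0,"gripper":0},{"ax":0,"ay":0,"az":0,"dx":0,"dy":0,"dz":0,"gripper":0},{"ax":0,"ay":0,"az":0,"dx":0,"dy":0,"dz":0,"gripper":0}]' 30
python3 -m inch '[{"ax":0,"ay":0,"az":0,"dx":0,"dy":0,"dz":-5,"gripper":0},{"ax":0,"ay":0,"az":0,"dx":0,"dy":0,"dz":-10,"gripper":0},{"ax":0,"ay":0,"az":0,"dx":0,"dy":0,"dz":-20,"gripper":0},{"ax":0,"ay":0,"az":0,"dx":0,"dy":0,"dz":-25,"gripper":0},{"ax":0,"ay":0,"az":0,"dx":0,"dy":0,"dz":-25,"gripper":0},{"ax":0,"ay":0,"az":0,"dx":0,"dy":0,"dz":-15,"gripper":0},{"ax":0,"ay":0,"az":0,"dx":0,"dy":0,"dz":-5,"gripper":0},{"ax":0,"ay":0,"az":0,"dx":0,"dy":0,"dz":0,"gripper":0}]'
python3 plan.py .551 .340 .125 3.1416
```

```text
time: 35.5
position: [0.4341, 0.2665, 0.0233]
tool_rot: [0.002, 1.0, 0.0, 0.001]
ft_force: [-0.9, 0.0, -0.4]
grip_width: 0.0434
time: 36.0
position: [0.4335, 0.2662, 0.0227]
tool_rot: [0.002, 1.0, 0.0, 0.0]
ft_force: [-0.6, -0.2, 3.0]
grip_width: 0.0201
time: 36.8
position: [0.4336, 0.2663, 0.1283]
tool_rot: [0.002, 1.0, 0.0, 0.001]
ft_force: [0.5, 0.1, -1.7]
grip_width: 0.0203
t 36.8 p [0.4336 0.2663 0.1283] psi 3.137 zax [ 0.002  0.001 -1.   ] w 0.0203 F [ 0.5  0.1 -1.7]
tool mm [-117.    74.2    3.5] rows at 45: 3.1
az -0.005
after turn mm [-117.4   73.7    3.3]
```

```bash

python3 -m inch '[{"ax":0,"ay":0,"az":-0.005,"dx":-8,"dy":12,"dz":0,"gripper":0},{"ax":0,"ay":0,"az":0,"dx":-18,"dy":20,"dz":0,"gripper":0},{"ax":0,"ay":0,"az":0,"dx":-26,"dy":18,"dz":0,"gripper":0},{"ax":0,"ay":0,"az":0,"dx":-26,"dy":12,"dz":0,"gripper":0},{"ax":0,"ay":0,"az":0,"dx":-22,"dy":8,"dz":0,"gripper":0},{"ax":0,"ay":0,"az":0,"dx":-13,"dy":4,"dz":0,"gripper":0},{"ax":0,"ay":0,"az":0,"dx":-4.3,"dy":0,"dz":0,"gripper":0},{"ax":0,"ay":0,"az":0,"dx":0,"dy":0,"dz":0,"gripper":0}]'
python3 -m inch '[{"ax":0,"ay":0,"az":0,"dx":0,"dy":0,"dz":0,"gripper":0},{"ax":0,"ay":0,"az":0,"dx":0,"dy":0,"dz":0,"gripper":0},{"ax":0,"ay":0,"az":0,"dx":0,"dy":0,"dz":0,"gripper":0},{"ax":0,"ay":0,"az":0,"dx":0,"dy":0,"dz":0,"gripper":0},{"ax":0,"ay":0,"az":0,"dx":0,"dy":0,"dz":0,"gripper":0},{"ax":0,"ay":0,"az":0,"dx":0,"dy":0,"dz":0,"gripper":0}]'
python3 plan.py .551 .340 .0847 3.1416
python3 look.py 14 scene
python3 held.py pics/scene14.npz .551 .340 .110 .121 .038
python3 held.py pics/scene14.npz .551 .340 .062 .072 .036
```

```text
time: 37.6
position: [0.55, 0.3396, 0.1259]
tool_rot: [0.0, 1.0, -0.001, -0.001]
ft_force: [-0.1, 0.0, -0.4]
grip_width: 0.0201
time: 38.2
position: [0.5506, 0.3402, 0.1275]
tool_rot: [-0.0, 1.0, 0.0, 0.0]
ft_force: [0.9, 0.1, -1.0]
grip_width: 0.0203
t 38.2 p [0.5506 0.3402 0.1275] psi -3.141 zax [ 0.  0. -1.] w 0.0203 F [ 0.9  0.1 -1. ]
tool mm [-0.4 -0.2 42.8] rows at 45: 1.0
az 0.0
after turn mm [-0.4 -0.2 42.8]
z hist (array([ 5, 16, 32, 72, 90, 86, 41, 14]), array([0.11040003, 0.11172247, 0.11304491, 0.11436735, 0.11568979,
       0.11701223, 0.11833467, 0.11965711, 0.12097955]))
edge (array([0.5493, 0.3406]), 48, 0.0016) az [-150. -140. -130. -120. -110. -100.  -90.  -80.  -70.  -60.  -50.  -40.
  -30.  -20.  -10.   -0.   10.   20.   30.   40.   50.   60.   70.   80.
   90.  100.  110.  120.  130.  140.]
z hist (array([19, 16, 22, 18, 29, 32, 19, 18]), array([0.06200062, 0.06320173, 0.06440285, 0.06560397, 0.06680508,
       0.0680062 , 0.06920732, 0.07040843, 0.07160955]))
edge (array([0.5524, 0.3399]), 47, 0.0012) az [-150. -140. -130. -120. -110. -100.  -90.  -80.  -70.  -60.  -50.  -40.
  -30.  -20.  -10.    0.   10.   20.   30.   40.   50.   60.   70.   80.
   90.  100.  110.  120.  130.]
```

View pics/scene14.png

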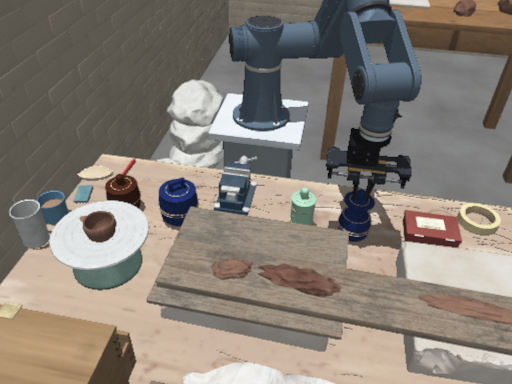

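The lid hovers over the small jar at (356,205), and its fit is about 3 mm short in x. I'll move +2 mm in x and lower.

```bash

python3 -m inch '[{"ax":0,"ay":0,"az":0,"dx":-2,"dy":-0.4,"dz":8,"gripper":0},{"ax":0,"ay":0,"az":0,"dx":0,"dy":0,"dz":10,"gripper":0},{"ax":0,"ay":0,"az":0,"dx":0,"dy":0,"dz":9,"gripper":0},{"ax":0,"ay":0,"az":0,"dx":0,"dy":0,"dz":6,"gripper":0},{"ax":0,"ay":0,"az":0,"dx":0,"dy":0,"dz":4,"gripper":0},{"ax":0,"ay":0,"az":0,"dx":0,"dy":0,"dz":2,"gripper":0},{"ax":0,"ay":0,"az":0,"dx":0,"dy":0,"dz":2,"gripper":0},{"ax":0,"ay":0,"az":0,"dx":0,"dy":0,"dz":0,"gripper":0}]'
python3 -m inch '[{"ax":0,"ay":0,"az":0,"dx":0,"dy":0,"dz":1,"gripper":0},{"ax":0,"ay":0,"az":0,"dx":0,"dy":0,"dz":0,"gripper":0}]'
python3 -m inch '[{"ax":0,"ay":0,"az":0,"dx":0,"dy":0,"dz":0.7,"gripper":0},{"ax":0,"ay":0,"az":0,"dx":0,"dy":0,"dz":0,"gripper":0}]'
python3 -m inch '[{"ax":0,"ay":0,"az":0,"dx":0,"dy":0,"dz":0.7,"gripper":0},{"ax":0,"ay":0,"az":0,"dx":0,"dy":0,"dz":0,"gripper":0}]'
```

```text
time: 39.05
position: [0.5527, 0.3398, 0.0863]
tool_rot: [-0.0, 1.0, -0.0, 0.0]
ft_force: [0.1, 0.1, -0.6]
grip_width: 0.0204
time: 39.25
position: [0.5528, 0.3399, 0.0856]
tool_rot: [-0.0, 1.0, 0.0, 0.0]
ft_force: [-1.2, 0.0, -0.9]
grip_width: 0.0201
time: 39.45
position: [0.5527, 0.3398, 0.0848]
tool_rot: [-0.0, 1.0, 0.0, 0.0]
ft_force: [0.4, -0.9, -0.6]
grip_width: 0.0204
time: 39.65
position: [0.5527, 0.3398, 0.0846]
tool_rot: [-0.0, 1.0, 0.0, 0.0]
ft_force: [-1.5, -0.8, 4.4]
grip_width: 0.0203
```

Seated at the expected height. Now I'll release, rise clear and check everything.

```bash

python3 -m inch '[{"ax":0,"ay":0,"az":0,"dx":0,"dy":0,"dz":-0.4,"gripper":0},{"ax":0,"ay":0,"az":0,"dx":0,"dy":0,"dz":0,"gripper":50},{"ax":0,"ay":0,"az":0,"dx":0,"dy":0,"dz":0,"gripper":50},{"ax":0,"ay":0,"az":0,"dx":0,"dy":0,"dz":0,"gripper":50},{"ax":0,"ay":0,"az":0,"dx":0,"dy":0,"dz":-15,"gripper":50},{"ax":0,"ay":0,"az":0,"dx":0,"dy":0,"dz":-35,"gripper":50},{"ax":0,"ay":0,"az":0,"dx":0,"dy":0,"dz":-35,"gripper":50},{"ax":0,"ay":0,"az":0,"dx":0,"dy":0,"dz":-35,"gripper":50}]'
python3 -m inch '[{"ax":0,"ay":0,"az":0,"dx":30,"dy":0,"dz":-20,"gripper":50},{"ax":0,"ay":0,"az":0,"dx":30,"dy":20,"dz":0,"gripper":50},{"ax":0,"ay":0,"az":0,"dx":30,"dy":40,"dz":0,"gripper":50},{"ax":0,"ay":0,"az":0,"dx":30,"dy":40,"dz":0,"gripper":50},{"ax":0,"ay":0,"az":0,"dx":20,"dy":20,"dz":0,"gripper":50},{"ax":0,"ay":0,"az":0,"dx":0,"dy":0,"dz":0,"gripper":50},{"ax":0,"ay":0,"az":0,"dx":0,"dy":0,"dz":0,"gripper":50},{"ax":0,"ay":0,"az":0,"dx":0,"dy":0,"dz":0,"gripper":50}]'
python3 look.py 15 scene top
python3 - <<'E'
from fit import *
for n in ["top","scene"]:
    c=dict(np.load(f"pics/{n}15.npz")); W=cloud(c)
    for nm,x,y,ztop,r in [("large",.583,-.1207,.102,.048),("brown",.5778,-.2787,.087,.042),("stack",.5493,.204,.103,.032),("small",.551,.340,.077,.038)]:
        P=sel(W,(x,y),r-.002,ztop-.012,ztop+.012); 
        A=np.c_[P[:,:2]-[x,y],np.ones(len(P))]
        s=least_squares(lambda p:A@p-P[:,2],[0,0,ztop],loss="soft_l1",f_scale=.002).x
        (hx,hy),hr=cv2.minEnclosingCircle(sel(W,(x,y),r+.006,ztop-.004,ztop+.008)[:,:2].astype(np.float32))
        print(n,nm,"cap z",round(s[2],4),"exp",ztop,"tilt deg",np.round(np.degrees(s[:2]),1),"ctr",round(hx,4),round(hy,4),round(hr,4),len(P))
c=cv2.imread("pics/scene15.png"); cv2.imwrite("pics/scene15z.png",cv2.resize(c[150:270,80:400],(800,300),interpolation=cv2.INTER_CUBIC))
E
```

```text
time: 40.45
position: [0.5527, 0.3398, 0.2066]
tool_rot: [-0.0, 1.0, 0.0, 0.0]
ft_force: [-0.1, -0.4, 0.1]
grip_width: 0.0432
time: 41.25
position: [0.4135, 0.4592, 0.2249]
tool_rot: [0.0, 1.0, 0.0, 0.001]
ft_force: [0.3, -0.1, -0.1]
grip_width: 0.0434
top large cap z 0.101 exp 0.102 tilt deg [0.9 0.3] ctr 0.586 -0.1191 0.0483 987
top brown cap z 0.0859 exp 0.087 tilt deg [ 0.9 -0.4] ctr 0.5788 -0.279 0.0418 722
top stack cap z 0.1022 exp 0.103 tilt deg [1.4 0. ] ctr 0.5511 0.2044 0.0317 406
top small cap z 0.0764 exp 0.077 tilt deg [ 0.1 -0.1] ctr 0.552 0.3401 0.038 576
scene large cap z 0.0995 exp 0.102 tilt deg [0.5 0.2] ctr 0.5884 -0.1195 0.0475 531
scene brown cap z 0.0846 exp 0.087 tilt deg [-1.  -0.9] ctr 0.5838 -0.2764 0.0413 411
scene stack cap z 0.1003 exp 0.103 tilt deg [ 1.  -0.1] ctr 0.5527 0.2048 0.0318 238
scene small cap z 0.0744 exp 0.077 tilt deg [-0.6 -0. ] ctr 0.5534 0.3402 0.0383 376
```

View pics/scene15z.png

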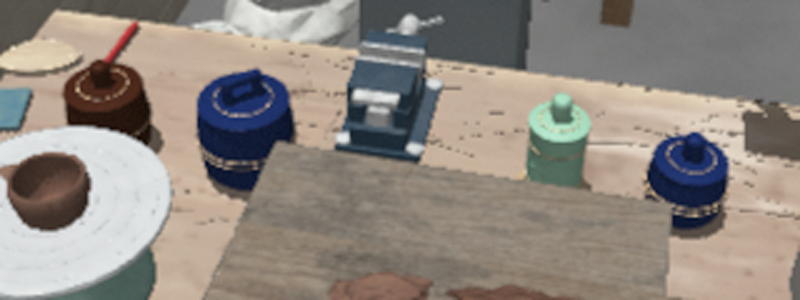

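View pics/top15.png

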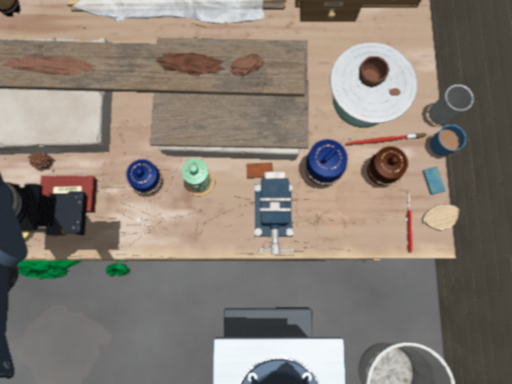

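```bash
python3 -c "
from rig import robot
print(robot.get_obs()['time'], robot.hand_in())"
```

```text
the job is handed in; nothing more can be done
41.35 None
```

I fitted every piece and handed the job in at 41.35 s on the robot's clock. The large blue, brown and small blue lids are on their own jars. The pale-green middle section is on the footed base with its lid on top.

**Contact:** while lowering, each piece met resistance within about 0.3 mm of its expected seated height. The highest force I saw in the readings was about 8.5 N.

**Last camera check:** this was done with the arm clear of everything.
- **Heights:** the top camera read the lid caps 0.6–1.1 mm below nominal and the scene camera 2.4–2.7 mm below. That is lower than seated rather than propped up. The scene camera also read the jar rims about 2 mm low at the start.
- **Tilt:** most fits were within about 1°, and the pale-green lid read 1.4° (top camera) and 1.0° (scene camera). I took these as measurement noise, because all the lids look level in the pictures.
- **Disagreement:** the two cameras differ by up to 5 mm on where the brown lid is centred. I think the scene camera is wrong there. Its view of that lid is partly blocked, and the top camera agrees with where the gripper let go.

Nothing fell. I did not re-measure the jar bodies separately after placing; the lids' final centres (top camera) are within about 4 mm of where the jars were first measured.

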